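Load a bottle on the sloped labelling cradle

TASK

Lay the one amber bottle that has no label yet on the two steel rails of the sloped labelling cradle, cap end up the slope and its base right down against the black foot stop, and let go of it. Then swing the red-knobbed hold-down bar over until it rests on the bottle. It is glass, so never let the bottle drop or topple, and leave the labelled bottles and the twine spool standing where they are.

Things in the scene. Friction and masses are not known exactly. Their poses are not given: they have to be found in the camera images.
- bottle: The one to load: plain, unlabelled, silver-capped amber glass bottle, standing: body 50 mm diameter up to 80 mm, shoulder to a 22 mm neck at 95 mm, screw cap 26 mm diameter from 98 to 115 mm (the top). Rigid, 0.15 to 0.3 kg. Origin at the centre of the base, z along the bottle towards the cap.
- labelled_a: Red label with a white stripe, black cap; leave alone: amber glass bottle, standing: body 50 mm diameter up to 80 mm, shoulder to a 22 mm neck at 95 mm, screw cap 26 mm diameter from 98 to 115 mm (the top). Rigid, 0.15 to 0.3 kg. Origin at the centre of the base, z along the bottle towards the cap.
- labelled_b: Red label with a white stripe, black cap; leave alone: amber glass bottle, standing: body 50 mm diameter up to 80 mm, shoulder to a 22 mm neck at 95 mm, screw cap 26 mm diameter from 98 to 115 mm (the top). Rigid, 0.15 to 0.3 kg. Origin at the centre of the base, z along the bottle towards the cap.
- spool: Off-white twine spool standing upright, 56 mm diameter, 70 mm high, origin at the centre of its underside. Leave alone.
- bed: Sloped bed of the cradle. Origin: where the base centre of a bottle at home lies, on the foot stop's face, 65 mm above the table. z: parallel to the rails, up the slope, 45 degrees from vertical, leaning back towards the robot; a bottle at home has its z along it. x: square out of the bed, up and away from the robot. y: level, towards the bar's post. Free beside the bottle to y = +-70 mm.
- stand: The whole fixed cradle: wooden base 170 x 170 x 12 mm carrying the bed. Two steel rails, 12 mm diameter, axes 34 mm apart, at bed x = -26 mm, y = +-17 mm, z = 0 to 68 mm. Black foot stop 52 mm wide at the low end (away from the robot), up to bed x = 11 mm. The bottle may not slide down to it by itself. Origin on the table; x downhill, y as the bed, z up.
- bar (a joint): Hinge of the hold-down bar, rad. 0: level across the bed, just touching a bottle that is home; pi/2: upright; more: leaning outwards, away from the bed. Starts at 1.55 to 2.0; end stops 2.15 and -0.12. Stiff hinge (0.13 N m friction): the bar stays where it is left and must be pushed all the way down, with 1 to 2 N near the knob.
- bar_hinge (a point): Point on the bar's level hinge axis where the bar begins, on top of a 16 x 14 mm post beside the bed: 23 mm along x, 78 mm along y, 114.5 mm above the stand's origin. The axis is parallel to the stand's x. The bar is a steel rod, 10 mm diameter, swinging in the stand's y-z plane; at joint 0 it points along -y, at pi/2 straight up.
- bar_knob (a point): Centre of the red ball knob, 22 mm diameter, at the bar's free end, 140 mm from the hinge axis.
Things that resemble listed ones, but are neither listed nor needed, are in the scene too. What is meant by the stand is not green or pink, and is the smaller of those in its own colour.

How it is judged:
By the outcome, as a careful person would: the job done as asked, in the order asked, and still so for the second after the job is handed in, with the robot touching nothing.
It also fails if it takes over 72 s, if anything falls off the work surface, if the arm or the gripper's body presses on something with over 40 N, if the wrist force passes 120 N, or if a joint passes its speed limit or range.

ROBOT

A 6-joint arm with a two-finger parallel gripper is mounted at the origin on the work surface. World frame = base frame: x ahead of the robot, y to its left, z up, the work surface at z = 0. Lengths are in mm, angles in degrees, forces in N, time in s.
With the tool pointing down it reaches from about 350 to 850 mm from the base axis. Payload 8.1 kg.
Tool frame: the origin (TCP) lies midway between the tips of the shut fingers; the grasp point (between the pads) lies 19 mm behind it; z points along the fingers, y is the line along which they close (so a half turn about z gives the same grasp; the last joint's range is limited). The gripper opens to 85 mm and grips with 20 to 120 N. Pads are 22 mm wide; open, the fingers measure 114 mm over their backs; the gripper's body (76 mm by 85 mm) begins 54 mm behind the grasp point. The pads swing forward as they close: fully open they stand 13 mm farther back than shut.
Start: joints at [-81.784, 7.471, 85.268, -0, 87.261, -4.893], TCP at [136.106, -584.363, 201.892] pointing down, gripper open.
Joint ranges: [-169.43, 169.43], [-51.17, 129.36], [1.28, 143.12], [-76.62, 256.62], [0, 156.53], [-152.29, 152.29]. Speed limits (degrees/s): [136.94, 136.94, 159.86, 180, 180, 180].

INTERFACE

Orientations are given as [roll, pitch, yaw] about the fixed x, y, z axes, in that order (R = Rz(yaw) Ry(pitch) Rx(roll)).
In Python, from bench import sensors, optics, r gives the robot as it stands.
- The arm moves only by the tool apply_moves, never from a script. Its argument "targets" is a list of rows, each a list of 7 numbers: the shift along the tool's x, y, z in mm, then the turn, a rotation vector about the tool's x, y, z in rad, then the closure, from 0 (fully open) to 1 (shut). In form: [[x, y, z, wx, wy, wz, claw], ...]. A call has 1 to 20 rows; each row shifts and turns the commanded pose from where the row before left it, along the tool's axes as they then stand; what a row does not reach is not made up. A row lasts 1/8 s, in which the tool goes at most 62.5 mm and 10.7 degrees, less where a joint would pass 70% of its speed; a pose out of reach is approached as far as the arm can. A call is refused whole if a number of a shift passes 62.5 or a number of a turn 0.188, either way. A call with a gripper value outside its range is refused whole. The fingers move at their own pace and stop on an object; "force" is the grip in N (left out, the last holds). Time passes only in rows, so rows that do not move let the fingers close. It gives the time, the measured TCP pose, the force, the opening and the grip force at its end, in the units of the state.
- sensors.sense(): the state, without advancing time (a new reading comes with each control period).
- optics.snapshot(name): name is "scene" or "top" or "wrist"; returns the picture (480x640x3 uint8, red, green, blue); there is no depth.
- optics.get_calibration(name): a dict with "camera_matrix" (3x3 intrinsics, pixels), "dist_coeffs" ([k1, k2, p1, p2, k3] as OpenCV has them; the pictures are not rectified), "pose" (4x4, takes a point from camera to world coordinates). Camera axes: x right, y down, z forward; pixel columns grow to the right and rows downward; lengths in mm; the calibration is good to about 2 mm. A picture is of the moment at which its call begins: read the wrist's pose just before it. get_calibration takes no time and is no camera call; for the wrist camera it gives the pose at the moment of the call.
- r.hand_in(): hands the job in; it is judged then, once.
The state is a dict: "time": time; "joint_pos": joint angles; "qd": joint speeds; "joint_efforts": joint torques, N m; "tool_pos": TCP position; "tcp_rot": TCP orientation; "ft_force": force on the tool from outside, world axes, zero at the start; "wrist_torque": the same for the moment, N m; "finger_gap": finger opening in mm; "grip_force": force on a finger pad.
Only numpy, scipy, OpenCV 4.12 (cv2) and the standard library are available. Lean on these libraries where they do the work, as an engineer would, in place of code of your own. Each camera call takes 0.05 s, during which the arm holds its last target. There are 200 camera calls.

## Working session

There is one attempt and no reset: what is moved stays moved. The work goes in short steps, Python scripts to look and compute and a tool call to move; the robot and the scene stay as the last step left them, time stands still between calls to the robot, and variables do not carry over. Pictures are saved under pics/ and viewed, at most 10 in all, crops included, and the job is handed in when it is done.

Besides the shell and the picture viewer there is one more tool, called after "Request:" as a command line: name --pt "numbers of a row" for each row, then --argument value for the rest. apply_moves: Moves the arm, as the interface text tells. Its arguments: {"type":"object","properties":{"targets":{"type":"array"},"force":{"type":"number"}},"required":["targets"]}

```bash
mkdir -p pics; ls; python3 - <<'E'
from bench import sensors, optics, r
import cv2,json
for n in ["scene","top"]:
    im=optics.snapshot(n); cv2.imwrite(f"pics/{n}0.png",im[:,:,::-1])
    c=optics.get_calibration(n); print(n,c)
print(sensors.sense())
E
```

```text
pics
scene {'camera_matrix': array([[477.9204587 ,   0.        , 325.04963492],
       [  0.        , 477.9204587 , 242.27347127],
       [  0.        ,   0.        ,   1.        ]]), 'dist_coeffs': array([0.02650583, 0.        , 0.        , 0.        , 0.        ]), 'pose': array([[-2.64765068e-01,  8.37752604e-01, -4.77566784e-01,
         1.04380069e+03],
       [ 9.64274684e-01,  2.25595428e-01, -1.38856170e-01,
         3.66534480e+01],
       [-8.59023479e-03, -4.97269823e-01, -8.67553417e-01,
         1.08334683e+03],
       [ 0.00000000e+00,  0.00000000e+00,  0.00000000e+00,
         1.00000000e+00]])}
top {'camera_matrix': array([[550.83778209,   0.        , 322.40347356],
       [  0.        , 550.83778209, 238.05360638],
       [  0.        ,   0.        ,   1.        ]]), 'dist_coeffs': array([-0.04399423,  0.        ,  0.        ,  0.        ,  0.        ]), 'pose': array([[-5.25970121e-03, -9.89918690e-01,  1.41539124e-01,
         2.43483285e+02],
       [-9.99855438e-01,  2.91744735e-03, -1.67508823e-02,
        -1.13974664e+02],
       [ 1.61690785e-02, -1.41606768e-01, -9.89790930e-01,
         1.63237588e+03],
       [ 0.00000000e+00,  0.00000000e+00,  0.00000000e+00,
         1.00000000e+00]])}
{'time': 0.1, 'joint_pos': array([-8.17859634e+01,  7.51190234e+00,  8.53238306e+01, -3.89847570e-05,
        8.72635728e+01, -4.89533004e+00]), 'qd': array([ 0.05798878, -0.03045066, -0.23283039, -0.09341835, -0.04755948,
        0.01107049]), 'joint_efforts': array([ 8.85793470e-04, -5.70956147e+01, -5.01940870e+01, -2.84482885e-04,
        8.10765952e-03, -1.39724793e-05]), 'tool_pos': array([ 136.00369852, -583.80287821,  200.93012754]), 'tcp_rot': array([-1.79901053e+02, -8.43553116e-03,  1.31093612e+01]), 'ft_force': array([ 0.18017712,  0.0927308 , -0.32171558]), 'wrist_torque': array([-0.04228185,  0.01353782, -0.01082527]), 'grip_force': 0.0, 'finger_gap': 85.25590506040751}
```

View pics/scene0.png

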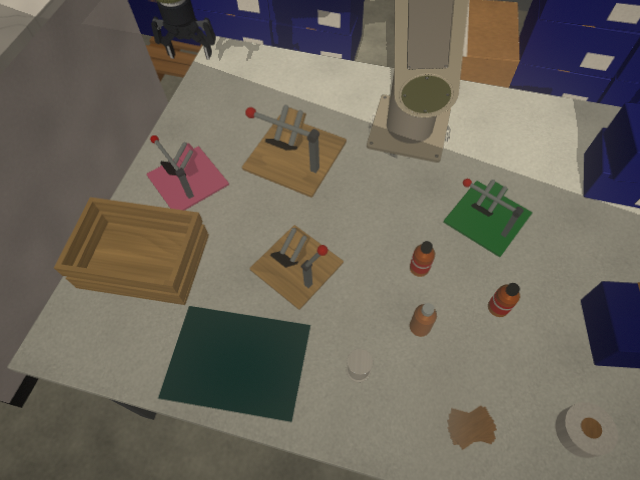

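View pics/top0.png

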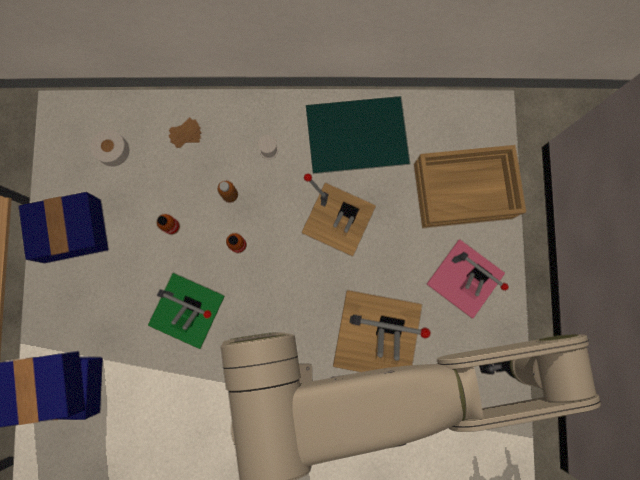

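The unlabelled silver-capped bottle is at scene (424,320) / top (228,190). Possible confusions are the red-labelled, black-capped bottles at scene (422,258) and (505,300), and the spool at (360,366). The stand is the smaller wooden one at scene (297,265) / top (339,219). The others are the larger wooden one at (295,150), the pink at (187,178) and the green at (488,217).

```bash
cat > h.py <<'E'
import numpy as np, cv2
from bench import sensors, optics, r
from scipy.spatial.transform import Rotation as R
def ray(c,uv):
    p=cv2.undistortPoints(np.array(uv,float).reshape(-1,1,2),c["camera_matrix"],c["dist_coeffs"]).reshape(-1,2)
    d=np.c_[p,np.ones(len(p))]@c["pose"][:3,:3].T
    return c["pose"][:3,3],d
def onz(c,uv,z):
    o,d=ray(c,uv); z=np.broadcast_to(z,len(d)); return o+d*((z-o[2])/d[:,2])[:,None]
def proj(c,P):
    T=np.linalg.inv(c["pose"]); rv,_=cv2.Rodrigues(T[:3,:3])
    return cv2.projectPoints(np.array(P,float).reshape(-1,3),rv,T[:3,3],c["camera_matrix"],c["dist_coeffs"])[0].reshape(-1,2)
E
python3 - <<'E'
from h import *
s=cv2.imread("pics/scene0.png");t=cv2.imread("pics/top0.png")
def crop(im,x,y,w,h,k): return cv2.resize(im[y:y+h,x:x+w],None,fx=k,fy=k,interpolation=cv2.INTER_CUBIC)
a=crop(t,295,170,100,100,4); b=crop(s,245,215,100,100,4); 
c=np.hstack([crop(t,203,165,50,50,4),crop(s,398,295,50,50,4)])
d=np.hstack([crop(t,250,130,40,40,5),crop(s,340,345,40,40,5)])
cv2.imwrite("pics/crops.png",np.vstack([np.hstack([a,b]),np.hstack([c,d])])[:600])
C={n:optics.get_calibration(n) for n in("scene","top")}
print("base corners top",onz(C["top"],[[328,183],[376,206],[353,255],[302,233]],12).round(0))
print("scene",onz(C["scene"],[[296,227],[343,263],[301,306],[251,266]],12).round(0))
print("bottle cap", onz(C["top"],[[224,186]],115),onz(C["scene"],[[428,309]],115))
print("lab",onz(C["top"],[[163,219],[232,240]],115),onz(C["scene"],[[513,289],[427,246]],115))
print("spool",onz(C["top"],[[268,148]],70),onz(C["scene"],[[360,358]],70))
E
```

```text
base corners top [[ 643. -159.   12.]
 [ 572. -303.   12.]
 [ 424. -232.   12.]
 [ 491.  -81.   12.]]
scene [[ 429. -221.   12.]
 [ 500.  -75.   12.]
 [ 639. -144.   12.]
 [ 569. -296.   12.]]
bottle cap [[609.46458198 136.90691992 115.        ]] [[612.87194441 139.75199495 115.        ]]
lab [[515.56074589 305.52892767 115.        ]
 [455.74551589 111.50545248 115.        ]] [[517.4692122  311.24777428 115.        ]
 [458.91098765 112.44958097 115.        ]]
spool [[734.29765007  17.83345039  70.        ]] [[741.98711963  22.37907893  70.        ]]
```

View pics/crops.png

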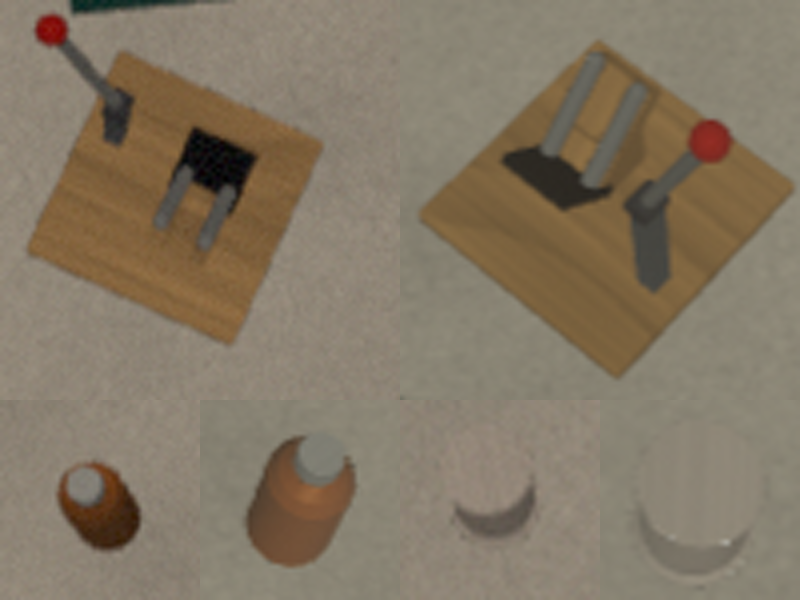

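The crop confirms an unlabelled, silver-capped bottle and the small wooden stand. The bar-touches-bottle geometry puts the bed origin at stand x≈30, so next I fit the stand pose.

```bash
python3 - <<'E'
from h import *
from scipy.optimize import least_squares
C={n:optics.get_calibration(n) for n in("scene","top")}
tc=lambda p:[p[0]/4+295-.4,p[1]/4+170-.4]
sc=lambda p:[(p[0]-400)/4+245-.4,p[1]/4+215-.4]
TP=np.array([tc(p) for p in[(122,52),(322,146),(232,345),(28,250)]])
SP=np.array([sc(p) for p in[(617,378),(420,214),(598,40),(793,186)]])
cor=np.array([[85,85,12],[85,-85,12],[-85,-85,12],[-85,85,12]],float)
def W(q,P): return np.asarray(P)@R.from_euler('z',q[2]).as_matrix().T+[q[0],q[1],0]
for nm,use in (("top",(1,0)),("scene",(0,1)),("both",(1,1))):
    f=lambda q:np.r_[(proj(C["top"],W(q,cor))-TP).ravel()*use[0],(proj(C["scene"],W(q,cor))-SP).ravel()*use[1]]
    s=least_squares(f,[530,-190,-.4]); q=s.x; print(nm,q[:2].round(1),np.degrees(q[2]).round(2),np.abs(s.fun).max().round(2))
s2=.70710678
bed=lambda P:np.array([[30.07+s2*(x-z),y,65+s2*(x+z)] for x,y,z in P])
pts=bed([[-20,17,68],[-20,-17,68],[11,26,0],[11,-26,0]])
print("pred top crop",((proj(C["top"],W(q,pts))+.4-[295,170])*4).round(0).tolist())
print("pred scene crop",((proj(C["scene"],W(q,pts))+.4-[245,215])*4+[400,0]).round(0).tolist())
# bar angle
def kn(a): return W(q,[[23,78-140*np.cos(a),114.5+140*np.sin(a)]])
f=lambda a:np.r_[(proj(C["top"],kn(a[0]))-tc((52,30))).ravel(),(proj(C["scene"],kn(a[0]))-sc((710,141))).ravel()]
s=least_squares(f,[1.7]);print("bar",s.x,s.fun,kn(s.x[0]).round(0),"hinge",W(q,[[23,78,114.5]]).round(0))
# triangulate cap
A=[];b=[]
for n,uv in(("top",[224.1,185.7]),("scene",[428.1,308.7])):
    o,d=ray(C[n],[uv]);d=d[0]/np.linalg.norm(d[0]);M=np.eye(3)-np.outer(d,d);A.append(M);b.append(M@o)
    print(n,onz(C[n],[uv],115))
print(np.linalg.solve(sum(A),sum(b)))
E
```

```text
top [ 532.8 -190.2] -25.31 1.05
scene [ 535.3 -187.3] -25.09 1.1
both [ 534.1 -188.6] -25.17 1.41
pred top crop [[139.0, 204.0], [182.0, 225.0], [167.0, 119.0], [232.0, 149.0]]
pred scene crop [[654.0, 111.0], [612.0, 79.0], [589.0, 220.0], [525.0, 169.0]]
bar [1.80483581] [-0.63923844 -0.81278411 -0.10986332 -0.8583999 ] [[602. -98. 251.]] hinge [[ 588. -128.  114.]]
top [[610.33029151 136.64369193 115.        ]]
scene [[612.1311013  139.84852981 115.        ]]
[610.99324151 138.66688883 111.9492731 ]
```

```bash
python3 - <<'E'
from h import *
from scipy.optimize import least_squares
C={n:optics.get_calibration(n) for n in("scene","top")}
tc=lambda p:[p[0]/4+295-.4,p[1]/4+170-.4]
sc=lambda p:[(p[0]-400)/4+245-.4,p[1]/4+215-.4]
def W(q,P): return np.asarray(P)@R.from_euler('z',q[2]).as_matrix().T+[q[0],q[1],0]
q=[534.1,-188.6,np.radians(-25.17)]
P=W(q,[[23,78,114.5],[23,58,114.5],[23,78,12],[23,58,12]])
print(((proj(C["top"],P)+.4-[295,170])*4).round(0).tolist());print(((proj(C["scene"],P)+.4-[245,215])*4+[400,0]).round(0).tolist())
# fit free stand origin offset using bed features + knob, yaw fixed/with plate z
s2=.70710678
bed=lambda P:np.array([[30.07+s2*(x-z),y,65+s2*(x+z)] for x,y,z in P])
pts=bed([[-26,17,68],[-26,-17,68],[11,26,0],[11,-26,0]])
T=np.array([tc(p) for p in[(163,225),(206,245),(195,128),(257,155)]]);S=np.array([sc(p) for p in[(640,88),(595,55),(567,210),(503,155)]])
k=lambda a:[[23,78-140*np.cos(a),114.5+140*np.sin(a)]]
def f(v):
    p=np.r_[W(v,pts),W(v,k(v[3]))]
    return np.r_[(proj(C["top"],p)-np.r_[T,[tc((52,30))]]).ravel(),(proj(C["scene"],p)-np.r_[S,[sc((710,141))]]).ravel()]
s=least_squares(f,[534,-188,-.44,1.8]);print(s.x,np.degrees(s.x[2]));print(s.fun.reshape(-1,2).round(1).tolist())
E
```

```text
[[93.0, 95.0], [119.0, 106.0], [92.0, 125.0], [116.0, 136.0]]
[[669.0, 222.0], [643.0, 202.0], [675.0, 297.0], [650.0, 278.0]]
[ 5.26338503e+02 -2.05842138e+02 -4.28072376e-01  1.93643656e+00] -24.526740484118342
[[-0.6, -0.7], [-0.3, -0.8], [-1.2, 0.4], [-0.3, 1.0], [-0.4, 0.3], [-1.2, 0.9], [-0.5, 1.4], [-0.2, -2.1], [-0.2, -0.6], [-0.1, -0.2]]
```

Request:
apply_moves --pt "0 0 -25 0 0 0.1327 0" --pt "0 0 -25 0 0 0.1327 0" --pt "0 0 -25 0 0 0.1327 0" --pt "0 0 -25 0 0 0.1327 0" --pt "0 0 -25 0 0 0.1327 0" --pt "0 0 0 0 0 0 0"

```text
time: 0.85
tool_pos: [136.2, -585.3, 329.0]
tcp_rot: [179.8, -0.1, -24.9]
ft_force: [-0.0, -0.3, 0.3]
finger_gap: 85.5
grip_force: 0.0
```

```bash
cat >> h.py <<'E'
def state():
    s=sensors.sense(); print("t",round(s["time"],2),"tcp",s["tool_pos"].round(1),"rpy",s["tcp_rot"].round(2),"q",s["joint_pos"].round(0),"F",s["ft_force"].round(1),"gap",round(s["finger_gap"],1),"grip",round(s["grip_force"],1)); return s
def delta(p,rm):
    "tool-frame shift and rotvec from the present pose to p, rm"
    s=state(); A=R.from_euler('xyz',s["tcp_rot"],degrees=True); B=R.from_matrix(rm)
    print("shift",A.inv().apply(np.array(p)-s["tool_pos"]).round(1),"rv",(A.inv()*B).as_rotvec().round(3))
def stand(S=(526,-206.3),yaw=-24.9):
    return R.from_euler('z',yaw,degrees=True).as_matrix(),np.array([*S,0.])
def down(yaw=-24.9): return R.from_euler('xyz',[180,0,yaw],degrees=True).as_matrix()
E
python3 - <<'E'
from h import *
s=state();A=R.from_euler('xyz',s["tcp_rot"],degrees=True)
c=optics.get_calibration("wrist");print(A.inv().apply(c["pose"][:3,3]-s["tool_pos"]).round(1),(A.inv().as_matrix()@c["pose"][:3,:3]).round(2));print(c["camera_matrix"])
delta([450,-170,330],down()); delta([611,138.5,330],down())
E
```

```text
t 0.85 tcp [ 136.2 -585.3  329. ] rpy [ 1.7982e+02 -1.2000e-01 -2.4880e+01] q [-82.   6.  73.  -0. 100.  33.] F [-0.  -0.3  0.3] gap 85.5 grip 0.0
[  69.9   -0.5 -172.9] [[-0.   -0.96 -0.28]
 [ 1.   -0.   -0.  ]
 [ 0.   -0.28  0.96]]
[[372.66057352   0.         321.90930547]
 [  0.         372.66057352 235.73112941]
 [  0.           0.           1.        ]]
t 0.85 tcp [ 136.2 -585.3  329. ] rpy [ 1.7982e+02 -1.2000e-01 -2.4880e+01] q [-82.   6.  73.  -0. 100.  33.] F [-0.  -0.3  0.3] gap 85.5 grip 0.0
shift [ 109.9 -508.7   -2.3] rv [ 0.003 -0.002  0.   ]
t 0.85 tcp [ 136.2 -585.3  329. ] rpy [ 1.7982e+02 -1.2000e-01 -2.4880e+01] q [-82.   6.  73.  -0. 100.  33.] F [-0.  -0.3  0.3] gap 85.5 grip 0.0
shift [ 126.2 -856.3   -3.4] rv [ 0.003 -0.002  0.   ]
```

Request:
apply_moves --pt "15 -42 0 0 0 0 0" --pt "15 -42 0 0 0 0 0" --pt "15 -42 0 0 0 0 0" --pt "15 -42 0 0 0 0 0" --pt "15 -42 0 0 0 0 0" --pt "15 -42 0 0 0 0 0" --pt "15 -42 0 0 0 0 0" --pt "15 -42 0 0 0 0 0" --pt "15 -42 0 0 0 0 0" --pt "15 -42 0 0 0 0 0" --pt "15 -42 0 0 0 0 0" --pt "15 -42 0 0 0 0 0" --pt "0 0 0 0 0 0 0" --pt "0 0 0 0 0 0 0"

```text
time: 2.6
tool_pos: [511.1, -203.0, 325.4]
tcp_rot: [180.0, 0.1, -24.8]
ft_force: [-0.1, -0.5, 0.8]
finger_gap: 85.5
grip_force: 0.0
```

```bash
python3 - <<'E'
from h import *
s=state();c=optics.get_calibration("wrist");im=optics.snapshot("wrist")[:,:,::-1].copy()
cv2.imwrite("pics/w1.png",im);np.save("w1pose.npy",c["pose"])
M,S=stand();s2=.70710678
bed=lambda P:np.array([[30.07+s2*(x-z),y,65+s2*(x+z)] for x,y,z in P])
P=np.r_[bed([[-26,17,68],[-26,-17,68],[11,26,0],[11,-26,0]]),[[85,105,12],[85,-65,12],[-85,-65,12],[-85,105,12],[23,78,114.5]]]
P[4:8,1]+=0
uv=proj(c,P@M.T+S);print(uv.round(1).tolist())
for u in uv: cv2.drawMarker(im,tuple(np.int32(u.round())),(255,255,0),0,8,1)
cv2.imwrite("pics/w1m.png",im)
E
```

```text
t 2.6 tcp [ 511.1 -203.   325.4] rpy [ 1.7998e+02  1.3000e-01 -2.4770e+01] q [-27.  -1.  81.  -0. 100.  88.] F [-0.1 -0.5  0.8] gap 85.5 grip 0.0
[[304.3, 213.2], [335.0, 213.3], [296.3, 143.4], [343.2, 143.5], [234.8, 101.9], [372.9, 102.1], [367.9, 234.8], [242.7, 234.6], [242.5, 160.2]]
```

View pics/w1m.png

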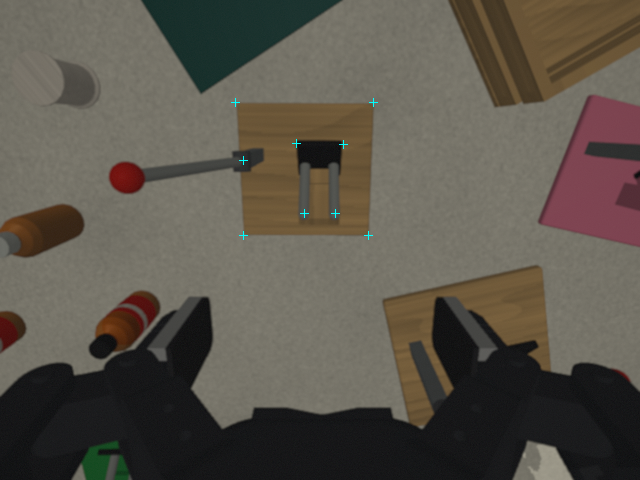

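Wrist view: the projected stand points land within about 2 px on the plate corners (237,103) and (369,236), the rails (305/334) and the stop. The pose holds, so I go over the bottle.

Request:
apply_moves --pt "-6 -39 0 0 0 0 0" --pt "-6 -39 0 0 0 0 0" --pt "-6 -39 0 0 0 0 0" --pt "-6 -39 0 0 0 0 0" --pt "-6 -39 0 0 0 0 0" --pt "-6 -39 0 0 0 0 0" --pt "-6 -39 0 0 0 0 0" --pt "-6 -39 0 0 0 0 0" --pt "-5 -39 0 0 0 0 0" --pt "0 0 0 0 0 0 0" --pt "0 0 0 0 0 0 0"

```text
time: 4.03
tool_pos: [611.3, 136.2, 326.6]
tcp_rot: [180.0, 0.0, -24.9]
ft_force: [0.5, -0.9, 0.0]
finger_gap: 85.4
grip_force: 0.0
```

```bash
python3 - <<'E'
from h import *
s=state();c=optics.get_calibration("wrist");im=optics.snapshot("wrist")[:,:,::-1].copy()
t=np.linspace(0,2*np.pi,24)
for z,rr in((115,13),(0,25),(80,25)):
    uv=proj(c,np.c_[611+rr*np.cos(t),138.5+rr*np.sin(t),0*t+z]); cv2.polylines(im,[np.int32(uv*8)],True,(255,255,0),1,0,3)
    print(z,proj(c,[[611,138.5,z]]))
x,y=np.int32(proj(c,[[611,138.5,60]])[0]);k=im[max(0,y-70):y+70,x-80:x+80];print(x,y)
cv2.imwrite("pics/w2.png",cv2.resize(k,None,fx=4,fy=4))
E
```

```text
t 4.03 tcp [611.3 136.2 326.6] rpy [ 1.7996e+02  1.0000e-02 -2.4940e+01] q [  8.  11.  69.  -0. 101. 123.] F [ 0.5 -0.9  0. ] gap 85.4 grip 0.0
115 [[320.74225193 198.78891091]]
0 [[321.01775601 183.10746891]]
80 [[320.8413432 193.1485666]]
320 190
```

View pics/w2.png

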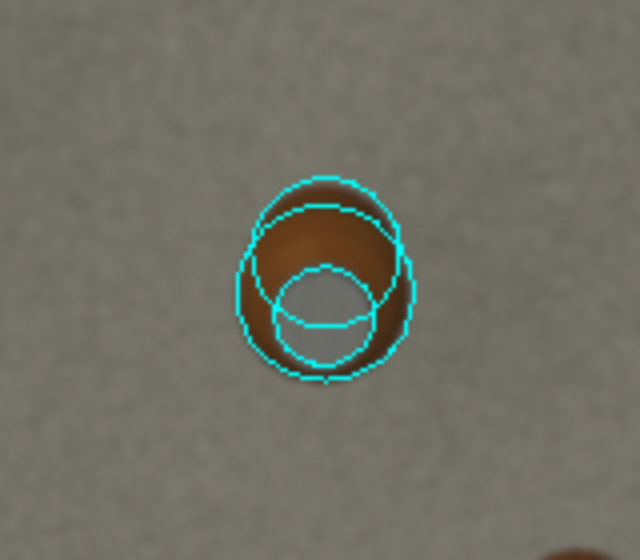

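The outlines at (611,138.5) fit the bottle exactly. I descend and grip.

Request:
apply_moves --pt "-1 -2 25 0 0 0 0" --pt "0 0 25 0 0 0 0" --pt "0 0 25 0 0 0 0" --pt "0 0 25 0 0 0 0" --pt "0 0 25 0 0 0 0" --pt "0 0 25 0 0 0 0" --pt "0 0 25 0 0 0 0" --pt "0 0 25 0 0 0 0" --pt "0 0 20 0 0 0 0" --pt "0 0 12 0 0 0 0" --pt "0 0 12 0 0 0 0" --pt "0 0 12 0 0 0 0" --pt "0 0 8 0 0 0 0" --pt "0 0 6 0 0 0 0" --pt "0 0 0 0 0 0 0" --pt "0 0 0 0 0 0 0" --force 50

```text
time: 6.08
tool_pos: [611.6, 139.9, 57.4]
tcp_rot: [-180.0, -0.0, -24.9]
ft_force: [-0.1, 0.5, 0.5]
finger_gap: 85.3
grip_force: 0.0
```

Request:
apply_moves --pt "0 1 5 0 0 0 0.1" --pt "0 0 0 0 0 0 0.2" --pt "0 0 0 0 0 0 0.3" --pt "0 0 0 0 0 0 0.35" --pt "0 0 0 0 0 0 0.4" --pt "0 0 0 0 0 0 0.45" --pt "0 0 0 0 0 0 0.5" --pt "0 0 0 0 0 0 0.6" --pt "0 0 0 0 0 0 1" --pt "0 0 0 0 0 0 1" --pt "0 0 0 0 0 0 1" --force 50

```text
time: 7.45
tool_pos: [611.0, 138.5, 52.5]
tcp_rot: [180.0, -0.0, -24.9]
ft_force: [-2.1, -2.6, 5.9]
finger_gap: 41.0
grip_force: 45.1
```

```bash
python3 - <<'E'
from h import *
state()
E
```

```text
t 7.45 tcp [611.  138.5  52.5] rpy [ 1.7997e+02 -2.0000e-02 -2.4920e+01] q [  8.  18.  89.  -0.  73. 123.] F [-2.1 -2.6  5.9] gap 41.0 grip 45.1
```

```bash
python3 - <<'E'
from h import *
w=optics.snapshot("wrist")[:,:,::-1];s=optics.snapshot("scene")[:,:,::-1]
a=cv2.resize(w,(400,300));b=cv2.resize(s[250:370,360:520],(400,300),interpolation=cv2.INTER_CUBIC);c=cv2.resize(w[180:480,120:520],(400,300))
cv2.imwrite("pics/g1.png",np.hstack([c,b]));state()
E
```

```text
t 7.55 tcp [611.  138.5  52.5] rpy [ 1.7997e+02 -3.0000e-02 -2.4910e+01] q [  8.  18.  89.  -0.  73. 123.] F [-3.3 -2.6  5.2] gap 41.2 grip 45.1
```

View pics/g1.png

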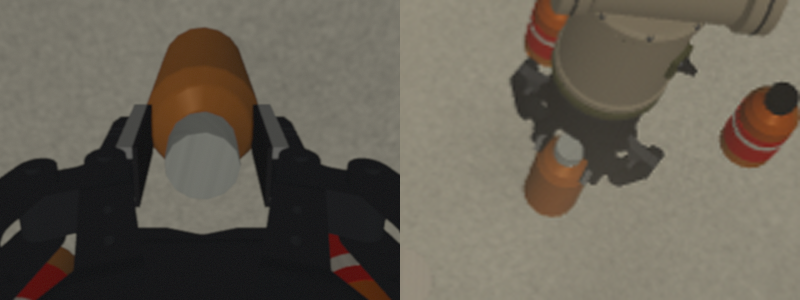

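```bash
python3 - <<'E'
from h import *
c=optics.get_calibration("wrist");s=state()
for z in(115,125): print(onz(c,[[322,335]],z))
print(proj(c,[[611,138.5,115]]))
cs=optics.get_calibration("scene")
u=[360+168*.4,250+150*.4];print(u,onz(cs,[u],115), proj(cs,[[611,138.5,115],s["tool_pos"]]))
A=R.from_euler('xyz',s["tcp_rot"],degrees=True)
print("rel tool",A.inv().apply(onz(c,[[322,335]],115)[0]-s["tool_pos"]))
E
```

```text
t 7.55 tcp [611.  138.5  52.5] rpy [ 1.7997e+02 -3.0000e-02 -2.4910e+01] q [  8.  18.  89.  -0.  73. 123.] F [-3.3 -2.6  5.2] gap 41.2 grip 45.1
[[614.31638731 137.66854742 115.        ]]
[[619.77041314 135.12964297 125.        ]]
[[323.91278523 343.83329056]]
[427.2, 310.0] [[615.60103987 138.46561087 115.        ]] [[427.56109644 308.07137973]
 [422.7073882  318.47962591]]
rel tool [  3.40021566  -0.58253986 -62.45348025]
```

```bash
python3 - <<'E'
from h import *
c=optics.get_calibration("wrist");s=state();A=R.from_euler('xyz',s["tcp_rot"],degrees=True).inv()
for uv in([270,285],[255,385],[374,285],[388,385],[254,285],[238,330]):
    o,d=ray(c,[uv]);o=A.apply(o-s["tool_pos"]);d=A.apply(d[0])
    for y in(20.5,25):
        y=y*np.sign(d[1]);print(uv,y,(o+d*(y-o[1])/d[1]).round(1))
    for x in (11,-11): print("   x",x,(o+d*(x-o[0])/d[0]).round(1))
E
```

```text
t 7.55 tcp [611.  138.5  52.5] rpy [ 1.7997e+02 -3.0000e-02 -2.4910e+01] q [  8.  18.  89.  -0.  73. 123.] F [-3.3 -2.6  5.2] gap 41.2 grip 45.1
[270, 285] -20.5 [ 12.2 -20.5 -41.1]
[270, 285] -25.0 [ -0.8 -25.  -11.5]
   x 11 [ 11.  -20.9 -38.5]
   x -11 [-11.  -28.5  11.7]
[255, 385] -20.5 [ -3.5 -20.5 -78.9]
[255, 385] -25.0 [-20.  -25.  -57.7]
   x 11 [ 11.  -16.5 -97.4]
   x -11 [-11.  -22.5 -69.3]
[374, 285] 20.5 [  8.7  20.5 -33.2]
[374, 285] 25.0 [-4.5 25.  -3.2]
   x 11 [ 11.   19.7 -38.5]
   x -11 [-11.   27.2  11.7]
[388, 385] 20.5 [ -9.   20.5 -71.9]
[388, 385] 25.0 [-25.9  25.  -50.2]
   x 11 [ 11.   15.2 -97.4]
   x -11 [-11.   21.  -69.3]
[254, 285] -20.5 [ 25.7 -20.5 -72. ]
[254, 285] -25.0 [ 15.8 -25.  -49.3]
   x 11 [ 11.  -27.2 -38.5]
   x -11 [-11.  -37.1  11.7]
[238, 330] -20.5 [ 23.8 -20.5 -94.2]
[238, 330] -25.0 [ 13.5 -25.  -76.5]
   x 11 [ 11.  -26.1 -72.2]
   x -11 [-11.  -35.6 -34.7]
```

```bash
python3 - <<'E'
from h import *
c=optics.get_calibration("wrist");s=state();A=R.from_euler('xyz',s["tcp_rot"],degrees=True).inv()
Ri=A.inv()
for uv in([210,297],[434,297],[212,350],[187,297]):
    o,d=ray(c,[uv]);o=A.apply(o-s["tool_pos"]);d=A.apply(d[0]);y=42.6*np.sign(d[1]);print(uv,(o+d*(y-o[1])/d[1]).round(1))
for g,z in((42.6,-13),(20.5,-5),(20.5,-30),(25,-7)):
    P=[[x,sg*g,zz] for sg in(-1,1) for x in(11,-11) for zz in(z,z-37)];print(g,z,proj(c,Ri.apply(P)+s["tool_pos"]).round(0).tolist())
im=cv2.imread("pics/g1.png")[:,:400]
cv2.imwrite("pics/g2.png",cv2.resize(im[80:240,100:300],None,fx=4,fy=3.5,interpolation=cv2.INTER_CUBIC)[:600])
E
```

```text
t 7.55 tcp [611.  138.5  52.5] rpy [ 1.7997e+02 -3.0000e-02 -2.4910e+01] q [  8.  18.  89.  -0.  73. 123.] F [-3.3 -2.6  5.2] gap 41.2 grip 45.1
[210, 297] [  9.  -42.6 -45.1]
[434, 297] [  7.3  42.6 -41.4]
[212, 350] [-11.5 -42.6 -48.5]
[187, 297] [ 19.4 -42.6 -66.9]
42.6 -13 [[230.0, 262.0], [206.0, 298.0], [233.0, 306.0], [211.0, 351.0], [417.0, 262.0], [442.0, 298.0], [413.0, 306.0], [436.0, 351.0]]
20.5 -5 [[280.0, 257.0], [270.0, 289.0], [282.0, 299.0], [272.0, 340.0], [366.0, 257.0], [377.0, 289.0], [365.0, 299.0], [375.0, 340.0]]
20.5 -30 [[274.0, 277.0], [259.0, 321.0], [276.0, 324.0], [262.0, 381.0], [373.0, 277.0], [388.0, 321.0], [371.0, 324.0], [385.0, 381.0]]
25 -7 [[270.0, 258.0], [257.0, 291.0], [272.0, 301.0], [260.0, 342.0], [376.0, 258.0], [390.0, 291.0], [375.0, 301.0], [387.0, 342.0]]
```

View pics/g2.png

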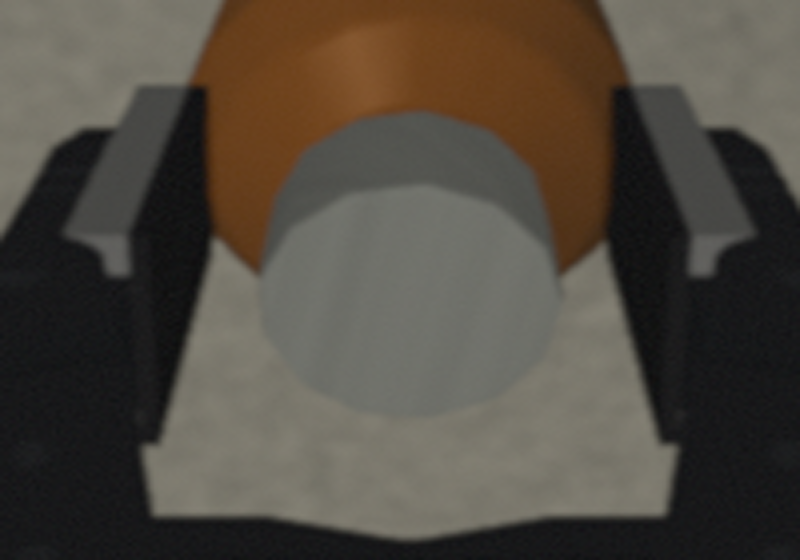

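The grip is bad: the pads' tips are on the shoulder (about z 85, hence the 41 mm gap), and they sit about 33 mm farther back than the reported TCP suggests. The bottle is still standing, so I reopen and go lower in small steps while watching the force.

Request:
apply_moves --pt "0 0 0 0 0 0 0.5" --pt "0 0 0 0 0 0 0.4" --pt "0 0 0 0 0 0 0.3" --pt "0 0 0 0 0 0 0.2" --pt "0 0 0 0 0 0 0.0" --pt "0 0 0 0 0 0 0.0" --pt "0 0 0 0 0 0 0.0" --pt "0 0 3 0 0 0 0.0" --pt "0 0 3 0 0 0 0.0" --pt "0 0 2 0 0 0 0.0" --pt "0 0 0 0 0 0 0.0"

```text
time: 8.93
tool_pos: [610.6, 138.9, 43.5]
tcp_rot: [180.0, 0.0, -24.9]
ft_force: [0.3, 0.5, 0.7]
finger_gap: 85.5
grip_force: 0.0
```

```bash
python3 - <<'E'
from h import *
c=optics.get_calibration("wrist");s=state();A=R.from_euler('xyz',s["tcp_rot"],degrees=True)
w=optics.snapshot("wrist")[:,:,::-1].copy()
# predicted bottle & documented pads
t=np.linspace(0,2*np.pi,30)
for z,rr in((115,13),(80,25),(0,25)): cv2.polylines(w,[np.int32(proj(c,np.c_[612+rr*np.cos(t),138.5+rr*np.sin(t),0*t+z])*8)],True,(255,255,0),1,0,3)
P=[[x,-42.6,z] for x,z in((11,-13),(11,-50),(-11,-50),(-11,-13))]
cv2.polylines(w,[np.int32(proj(c,A.apply(P)+s["tool_pos"])*8)],True,(0,255,0),1,0,3)
sc=optics.snapshot("scene")[:,:,::-1]
cv2.imwrite("pics/g3.png",np.hstack([w[180:480,120:520],cv2.resize(sc[250:370,360:520],(400,300),interpolation=cv2.INTER_CUBIC)]))
E
```

```text
t 8.93 tcp [610.6 138.9  43.5] rpy [ 1.7998e+02  3.0000e-02 -2.4910e+01] q [  8.  19.  90.  -0.  72. 123.] F [0.3 0.5 0.7] gap 85.5 grip 0.0
```

View pics/g3.png

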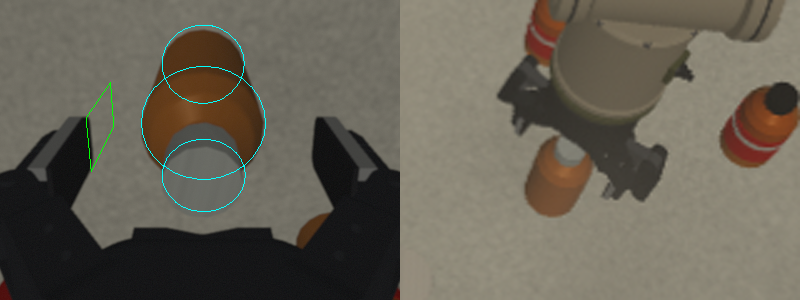

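The bottle is still upright at (612,138.5). The open pads really do sit about 33 mm behind the documented place (the green box). I lower carefully to TCP z≈17.

Request:
apply_moves --pt "1 0 4 0 0 0 0" --pt "0 0 4 0 0 0 0" --pt "0 0 4 0 0 0 0" --pt "0 0 4 0 0 0 0" --pt "0 0 0 0 0 0 0"

```text
time: 9.65
tool_pos: [611.3, 138.5, 27.3]
tcp_rot: [180.0, 0.0, -24.9]
ft_force: [0.1, 0.8, -0.0]
finger_gap: 85.4
grip_force: 0.0
```

Request:
apply_moves --pt "0 0 2 0 0 0 0" --pt "0 0 2 0 0 0 0" --pt "0 0 2 0 0 0 0" --pt "0 0 2 0 0 0 0" --pt "0 0 0 0 0 0 0"

```text
time: 10.28
tool_pos: [611.6, 138.5, 19.6]
tcp_rot: [180.0, 0.0, -24.9]
ft_force: [0.4, -0.6, -0.7]
finger_gap: 85.7
grip_force: 0.0
```

Request:
apply_moves --pt "0 0 0 0 0 0 0.1" --pt "0 0 0 0 0 0 0.2" --pt "0 0 0 0 0 0 0.3" --pt "0 0 0 0 0 0 0.35" --pt "0 0 0 0 0 0 0.4" --pt "0 0 0 0 0 0 0.45" --pt "0 0 0 0 0 0 0.6" --pt "0 0 0 0 0 0 1" --pt "0 0 0 0 0 0 1" --pt "0 0 0 0 0 0 1" --force 60

```text
time: 11.52
tool_pos: [612.1, 138.5, 20.2]
tcp_rot: [-180.0, -0.0, -24.9]
ft_force: [0.3, -1.0, 4.6]
finger_gap: 47.7
grip_force: 61.4
```

Request:
apply_moves --pt "0 0 -3 0 0 0 1" --pt "0 0 -4 0 0 0 1" --pt "0 0 -6 0 0 0 1" --pt "0 0 -7 0 0 0 1" --pt "0 0 0 0 0 0 1" --pt "0 0 0 0 0 0 1"

```text
time: 12.28
tool_pos: [611.8, 138.5, 40.0]
tcp_rot: [-180.0, -0.0, -24.9]
ft_force: [-0.6, -0.4, -3.2]
finger_gap: 47.6
grip_force: 62.1
```

```bash
python3 - <<'E'
from h import *
c=optics.get_calibration("wrist");s=state();A=R.from_euler('xyz',s["tcp_rot"],degrees=True)
w=optics.snapshot("wrist")[:,:,::-1].copy()
t=np.linspace(0,2*np.pi,30)
for z,rr in((115,13),(80,25),(0,25)): cv2.polylines(w,[np.int32(proj(c,A.apply(np.c_[rr*np.cos(t),rr*np.sin(t),0*t+20-z])+s["tool_pos"])*8)],True,(255,255,0),1,0,3)
sc=optics.snapshot("scene")[:,:,::-1].copy();cs=optics.get_calibration("scene")
for z,rr in((115,13),(80,25),(0,25)): cv2.polylines(sc,[np.int32(proj(cs,A.apply(np.c_[rr*np.cos(t),rr*np.sin(t),0*t+20-z])+s["tool_pos"])*8)],True,(255,255,0),1,0,3)
cv2.imwrite("pics/g4.png",np.hstack([w[180:480,120:520],cv2.resize(sc[250:370,360:520],(400,300),interpolation=cv2.INTER_CUBIC)]))
E
```

```text
t 12.28 tcp [611.8 138.5  40. ] rpy [-1.800e+02 -1.000e-02 -2.491e+01] q [  8.  19.  90.   0.  72. 123.] F [-0.6 -0.4 -3.2] gap 47.6 grip 62.1
```

View pics/g4.png

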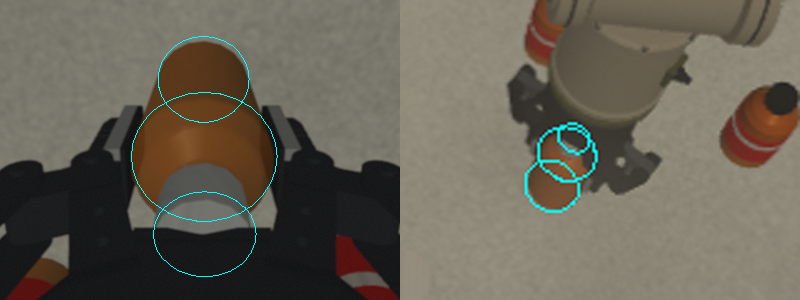

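The bottle is held (about 3 N, lifted 20 mm, upright). I lift high and carry it over the stand, above the knob.

Request:
apply_moves --pt "0 0 -15 0 0 0 1" --pt "0 0 -25 0 0 0 1" --pt "0 0 -30 0 0 0 1" --pt "0 0 -30 0 0 0 1" --pt "0 0 -30 0 0 0 1" --pt "0 0 -30 0 0 0 1" --pt "0 0 -30 0 0 0 1" --pt "0 0 -30 0 0 0 1" --pt "0 0 -30 0 0 0 1" --pt "0 0 -30 0 0 0 1" --pt "0 0 -15 0 0 0 1" --pt "0 0 0 0 0 0 1"

```text
time: 13.88
tool_pos: [612.3, 138.6, 336.5]
tcp_rot: [-179.9, -0.1, -24.9]
ft_force: [0.4, -0.2, -2.6]
finger_gap: 48.0
grip_force: 62.3
```

Request:
apply_moves --pt "5 15 0 0 0 0 1" --pt "10 28 0 0 0 0 1" --pt "11 30 0 0 0 0 1" --pt "11 30 0 0 0 0 1" --pt "11 30 0 0 0 0 1" --pt "11 30 0 0 0 0 1" --pt "11 30 0 0 0 0 1" --pt "11 30 0 0 0 0 1" --pt "11 30 0 0 0 0 1" --pt "11 30 0 0 0 0 1" --pt "11 30 0 0 0 0 1" --pt "10 25 0 0 0 0 1" --pt "5 12 0 0 0 0 1" --pt "0 0 0 0 0 0 1" --pt "0 0 0 0 0 0 1"

```text
time: 15.75
tool_pos: [581.4, -232.4, 334.6]
tcp_rot: [-180.0, 0.0, -24.9]
ft_force: [-0.4, 0.3, -2.6]
finger_gap: 47.9
grip_force: 62.4
```

Request:
apply_moves --pt "0 0 0 0 0.08 0 1" --pt "0 0 0 0 0.13 0 1" --pt "0 0 0 0 0.13 0 1" --pt "0 0 0 0 0.13 0 1" --pt "0 0 0 0 0.13 0 1" --pt "0 0 0 0 0.115 0 1" --pt "0 0 0 0 0.07 0 1" --pt "0 0 0 0 0 0 1" --pt "0 0 0 0 0 0 1"

```text
time: 16.88
tool_pos: [581.7, -232.7, 335.8]
tcp_rot: [-180.0, -45.0, -24.9]
ft_force: [0.3, 0.9, -2.4]
finger_gap: 48.0
grip_force: 62.4
```

```bash
python3 - <<'E'
from h import *
M,S=stand(); s2=.70710678
Bm=M@np.array([[s2,0,-s2],[0,1,0],[s2,0,s2]])  # bed axes as columns
o=S+M@[30.07,0,65]
rt=np.c_[Bm[:,0],-Bm[:,1],-Bm[:,2]]
print(o,np.linalg.det(rt)); delta(o+Bm@[80,0,35.2],rt)
c=optics.get_calibration("top");print(onz(c,[[425,332],[355,320],[390,360]],150).round(0).tolist())
E
```

```text
[ 553.27481351 -218.96054691   65.        ] 0.9999999966439368
t 16.88 tcp [ 581.7 -232.7  335.8] rpy [-179.99  -44.96  -24.87] q [-28. -35. 119.   3.  51.  86.] F [ 0.3  0.9 -2.4] gap 48.0 grip 62.4
shift [-133.7   -0.5  134.1] rv [-0.001  0.001  0.   ]
[[201.0, -412.0, 150.0], [234.0, -225.0, 150.0], [129.0, -316.0, 150.0]]
```

Request:
apply_moves --pt "-10 0 10 0 0 0 1" --pt "-16 0 16 0 0 0 1" --pt "-16 0 16 0 0 0 1" --pt "-16 0 16 0 0 0 1" --pt "-16 0 16 0 0 0 1" --pt "-8 0 8 0 0 0 1" --pt "0 0 0 0 0 0 1"

```text
time: 17.75
tool_pos: [580.9, -233.0, 217.1]
tcp_rot: [-180.0, -44.8, -24.9]
ft_force: [-0.2, 0.3, -3.2]
finger_gap: 48.1
grip_force: 62.4
```

```bash
python3 - <<'E'
from h import *
M,S=stand(); s2=.70710678
Bm=M@np.array([[s2,0,-s2],[0,1,0],[s2,0,s2]]); o=S+M@[30.07,0,65]; rt=np.c_[Bm[:,0],-Bm[:,1],-Bm[:,2]]
delta(o+Bm@[80,0,35.2],rt)
E
```

```text
t 17.75 tcp [ 580.9 -233.   217.1] rpy [-179.99  -44.81  -24.91] q [-28. -32. 130.   3.  38.  85.] F [-0.2  0.3 -3.2] gap 48.1 grip 62.4
shift [-49.3  -1.1  50.7] rv [ 0.     0.003 -0.   ]
```

```bash
python3 - <<'E'
from h import *
from scipy.optimize import fsolve
s=sensors.sense()
D=[(136,-583.8,200.9,7.51,85.32,87.26),(136.2,-585.3,329,6,73,100),(511,-203,325.4,-1,81,100),(611.3,136.2,326.6,11,69,101),(611,138.5,52.5,18,89,73),(611.8,138.5,40,19,90,72),(581.7,-232.7,335.8,-35,119,51),(*s["tool_pos"],*s["joint_pos"][[1,2,4]])]
A=[];b=[]
for x,y,z,a,e,w in D:
    a,f,g=np.radians([a,a+e,a+e+w]);S,C=np.sin,np.cos
    A+=[[1,0,S(a),S(f),C(f),S(g)],[0,1,C(a),C(f),-S(f),C(g)]];b+=[np.hypot(x,y),z]
A=np.array(A);k,*_=np.linalg.lstsq(A,b,rcond=None);print(k.round(0),(A@k-b).round(0))
def ik(r,z,g,x0):
    def f(v):
        a,e=np.radians(v);f=a+e;S,C=np.sin,np.cos;gg=np.radians(g)
        return [k[0]+k[2]*S(a)+k[3]*S(f)+k[4]*C(f)+k[5]*S(gg)-r,k[1]+k[2]*C(a)+k[3]*C(f)-k[4]*S(f)+k[5]*C(gg)-z]
    return fsolve(f,x0)
M,S0=stand(); s2=.70710678
Bm=M@np.array([[s2,0,-s2],[0,1,0],[s2,0,s2]]); o=S0+M@[30.07,0,65]
for q in([80,0,35],[40,0,35],[0,0,35],[0,0,20]):
    p=o+Bm@q;print(q,p.round(0),ik(np.hypot(*p[:2]),p[2],135,[-32,130]))
E
```

```text
[ 12. 313. 376. 544.  58. 400.] [ 1. -0.  2.  5.  1.  1. -4. -7.  5.  3. -5. -4. -1.  1. -0.  1.]
[80, 0, 35] [ 582. -232.  146.] [-26.62914344 134.2209189 ]
[40, 0, 35] [ 556. -220.  118.] [-30.13852552 139.72880846]
[0, 0, 35] [ 531. -209.   90.] [-33.81433758 145.22139771]
[0, 0, 20] [ 540. -213.   79.] [-29.33349066 143.85683997]
```

Home would need j3 ≈144° against a limit of 143°, so this grasp can't finish the job. I check a regrasp with the tool tilted about the closing axis.

```bash
cat >> h.py <<'E'
s2=.70710678
M,S0=stand(); Bm=M@np.array([[s2,0,-s2],[0,1,0],[s2,0,s2]]); o=S0+M@[30.07,0,65]
k=[12,313,376,544,58,400]
from scipy.optimize import fsolve
def ik(p,g,x0=(-20,130)):
    r=np.hypot(p[0],p[1]);z=p[2];gg=np.radians(g);S,C=np.sin,np.cos
    def f(v):
        a,e=np.radians(v);f=a+e
        return [k[0]+k[2]*S(a)+k[3]*S(f)+k[4]*C(f)+k[5]*S(gg)-r,k[1]+k[2]*C(a)+k[3]*C(f)-k[4]*S(f)+k[5]*C(gg)-z]
    v=fsolve(f,x0);return np.r_[v,g-v.sum()].round(1)
def tool(al):  # rotation of tool when bottle axis = world z (pick) / bed z (home); tilt al deg
    T=R.from_euler('y',-al,degrees=True)
    pick=down()@T.as_matrix(); home=np.c_[Bm[:,0],-Bm[:,1],-Bm[:,2]]@T.as_matrix(); return pick,home
E
python3 - <<'E'
from h import *
for al in(0,12,16,20):
    p,h=tool(al)
    G=np.array([612,138.5,75]);print(al,"pick",(G+57*p[:,2]).round(1),ik(G+57*p[:,2],180+al,(15,90)),"high",ik(G+57*p[:,2]+[0,0,280],180+al,(15,80)))
    for q in([80,0,15],[0,0,15],[0,0,0]): print("   ",q,ik(o+Bm@(np.array(q)+[0,0,75])+57*h[:,2],135+al))
E
```

```text
0 pick [612.  138.5  18. ] [19.9 91.  69.1] high [10.5 71.8 97.7]
    [80, 0, 15] [-26.3 134.2  27.1]
    [0, 0, 15] [-33.3 145.1  23.2]
    [0, 0, 0] [-28.9 143.8  20.1]
12 pick [601.3 143.5  19.2] [30.6 77.8 83.7] high [ 22.4  58.4 111.2]
    [80, 0, 15] [-18.9 123.8  42.1]
    [0, 0, 15] [-25.3 134.8  37.5]
    [0, 0, 0] [-21.9 133.7  35.2]
16 pick [597.7 145.1  20.2] [34.3 73.2 88.5] high [ 26.4  53.8 115.8]
    [80, 0, 15] [-16.  120.2  46.9]
    [0, 0, 15] [-22.2 131.3  41.9]
    [0, 0, 0] [-19.  130.2  39.8]
20 pick [594.3 146.7  21.4] [38.2 68.5 93.4] high [ 30.6  49.1 120.3]
    [80, 0, 15] [-13.  116.5  51.5]
    [0, 0, 15] [-19.  127.7  46.3]
    [0, 0, 0] [-16.  126.6  44.4]
```

α=12° solves it (j3≈134). I go back, set the bottle down at its old spot and regrasp with a 12° tilt.

Request:
apply_moves --pt "10 0 -10 0 0 0 1" --pt "16 0 -16 0 0 0 1" --pt "16 0 -16 0 0 0 1" --pt "16 0 -16 0 0 0 1" --pt "16 0 -16 0 0 0 1" --pt "10 0 -10 0 0 0 1" --pt "0 0 0 0 -0.08 0 1" --pt "0 0 0 0 -0.13 0 1" --pt "0 0 0 0 -0.13 0 1" --pt "0 0 0 0 -0.13 0 1" --pt "0 0 0 0 -0.13 0 1" --pt "0 0 0 0 -0.115 0 1" --pt "0 0 0 0 -0.07 0 1" --pt "0 0 0 0 0 0 1"

```text
time: 19.5
tool_pos: [582.5, -233.9, 337.1]
tcp_rot: [180.0, 0.0, -24.9]
ft_force: [-0.7, -0.1, -4.2]
finger_gap: 47.9
grip_force: 62.3
```

Request:
apply_moves --pt "-5 -15 0 0 0 0 1" --pt "-10 -28 0 0 0 0 1" --pt "-11 -30 0 0 0 0 1" --pt "-11 -30 0 0 0 0 1" --pt "-11 -30 0 0 0 0 1" --pt "-11 -30 0 0 0 0 1" --pt "-11 -30 0 0 0 0 1" --pt "-11 -30 0 0 0 0 1" --pt "-11 -30 0 0 0 0 1" --pt "-11 -30 0 0 0 0 1" --pt "-11 -30 0 0 0 0 1" --pt "-10 -25 0 0 0 0 1" --pt "-5 -12 0 0 0 0 1" --pt "0 0 0 0 0 0 1" --pt "0 0 0 0 0 0 1"

```text
time: 21.38
tool_pos: [611.7, 137.8, 338.1]
tcp_rot: [180.0, -0.0, -24.9]
ft_force: [-0.4, -0.2, -2.9]
finger_gap: 48.0
grip_force: 62.5
```

Request:
apply_moves --pt "0 0 15 0 0 0 1" --pt "0 0 30 0 0 0 1" --pt "0 0 30 0 0 0 1" --pt "0 0 30 0 0 0 1" --pt "0 0 30 0 0 0 1" --pt "0 0 30 0 0 0 1" --pt "0 0 30 0 0 0 1" --pt "0 0 30 0 0 0 1" --pt "0 0 30 0 0 0 1" --pt "0 0 25 0 0 0 1" --pt "0 0 12 0 0 0 1" --pt "0 0 8 0 0 0 1" --pt "0 0 0 0 0 0 1" --pt "0 0 0 0 0 0 1"

```text
time: 23.12
tool_pos: [612.7, 138.6, 38.9]
tcp_rot: [-179.9, -0.1, -24.9]
ft_force: [0.3, -1.1, -2.2]
finger_gap: 47.8
grip_force: 62.4
```

```bash
python3 - <<'E'
from h import *
delta([612,138.5,20.2],down())
E
```

```text
t 23.12 tcp [612.7 138.6  38.9] rpy [-1.7994e+02 -9.0000e-02 -2.4910e+01] q [  8.  19.  90.   0.  71. 123.] F [ 0.3 -1.1 -2.2] gap 47.8 grip 62.4
shift [-0.6  0.5 18.7] rv [-0.001 -0.002 -0.   ]
```

Request:
apply_moves --pt "0 0 6 0 0 0 1" --pt "0 0 5 0 0 0 1" --pt "0 0 4 0 0 0 1" --pt "0 0 2 0 0 0 1" --pt "0 0 1 0 0 0 1" --pt "0 0 0 0 0 0 1" --pt "0 0 0 0 0 0 1"

```text
time: 24.0
tool_pos: [612.0, 138.4, 20.3]
tcp_rot: [-180.0, -0.0, -24.9]
ft_force: [-3.4, -1.4, 5.3]
finger_gap: 47.7
grip_force: 63.1
```

Request:
apply_moves --pt "0 0 0 0 0 0 0.45" --pt "0 0 0 0 0 0 0.35" --pt "0 0 0 0 0 0 0.25" --pt "0 0 0 0 0 0 0.1" --pt "0 0 0 0 0 0 0" --pt "0 0 0 0 0 0 0" --pt "0 0 0 0 0 0 0" --pt "-3 0 0 0 -0.0524 0 0" --pt "-3 0 0 0 -0.0524 0 0" --pt "-3 0 0 0 -0.0524 0 0" --pt "-3 0 0 0 -0.0522 0 0" --pt "0 0 0 0 0 0 0" --pt "0 0 0 0 0 0 0"

```text
time: 25.62
tool_pos: [601.0, 143.6, 20.5]
tcp_rot: [180.0, 11.9, -24.9]
ft_force: [-0.5, -0.7, 0.1]
finger_gap: 85.7
grip_force: 0.0
```

```bash
python3 - <<'E'
from h import *
p,h=tool(12);delta(np.array([612,138.5,76])+57*p[:,2],p)
E
```

```text
t 25.62 tcp [601.  143.6  20.5] rpy [179.99  11.95 -24.91] q [  5.  29.  80.   6.  82. 118.] F [-0.5 -0.7  0.1] gap 85.7 grip 0.0
shift [ 0.3 -0.   0.2] rv [ 0.    -0.001 -0.   ]
```

Exactly on target, so I close.

Request:
apply_moves --pt "0 0 0 0 0 0 0.1" --pt "0 0 0 0 0 0 0.2" --pt "0 0 0 0 0 0 0.3" --pt "0 0 0 0 0 0 0.35" --pt "0 0 0 0 0 0 0.4" --pt "0 0 0 0 0 0 0.45" --pt "0 0 0 0 0 0 0.6" --pt "0 0 0 0 0 0 1" --pt "0 0 0 0 0 0 1" --pt "0 0 0 0 0 0 1" --force 60

```text
time: 26.88
tool_pos: [601.3, 143.6, 21.0]
tcp_rot: [-180.0, 12.0, -24.9]
ft_force: [2.3, -0.3, 4.1]
finger_gap: 48.0
grip_force: 61.5
```

```bash
python3 - <<'E'
from h import *
state();p,h=tool(12)
C=h[:,2] # offset tool from bottle base: at pick
for q in([80,0,15],[0,0,15],[0,0,0]):
    print(q,(o+Bm@(np.array(q)+[0,0,76])+57*h[:,2]).round(1))
print(R.from_matrix(h).as_euler('xyz',degrees=True))
A=R.from_matrix(p);print("up",A.inv().apply([0,0,310]).round(1))
T=np.array([0,0,330.]);  tgt=o+Bm@[80,0,91]+57*h[:,2]; print("trans",A.inv().apply([tgt[0]-601.1,tgt[1]-143.6,0]).round(1))
E
```

```text
t 26.88 tcp [601.3 143.6  21. ] rpy [-179.98   11.96  -24.9 ] q [  5.  29.  80.   6.  82. 118.] F [ 2.3 -0.3  4.1] gap 48.0 grip 61.5
[80, 0, 15] [ 574.4 -228.8  138.1]
[0, 0, 15] [ 523.1 -204.9   81.5]
[0, 0, 0] [ 532.7 -209.4   70.9]
[180.  -33.  -24.9]
up [ -64.5    0.  -303.2]
trans [129.6 349.  -27.6]
```

Request:
apply_moves --pt "-3 0 -14.5 0 0 0 1" --pt "-6.4 0 -30 0 0 0 1" --pt "-6.4 0 -30 0 0 0 1" --pt "-6.4 0 -30 0 0 0 1" --pt "-6.4 0 -30 0 0 0 1" --pt "-6.4 0 -30 0 0 0 1" --pt "-6.4 0 -30 0 0 0 1" --pt "-6.4 0 -30 0 0 0 1" --pt "-6.4 0 -30 0 0 0 1" --pt "-6.4 0 -30 0 0 0 1" --pt "-4 0 -19 0 0 0 1" --pt "0 0 0 0 0 0 1"

```text
time: 28.38
tool_pos: [601.2, 143.7, 333.0]
tcp_rot: [-179.9, 11.9, -24.9]
ft_force: [0.1, 0.3, -3.3]
finger_gap: 48.1
grip_force: 62.4
```

Request:
apply_moves --pt "5.6 15 -1.2 0 0 0 1" --pt "10.4 28 -2.2 0 0 0 1" --pt "11.1 30 -2.4 0 0 0 1" --pt "11.1 30 -2.4 0 0 0 1" --pt "11.1 30 -2.4 0 0 0 1" --pt "11.1 30 -2.4 0 0 0 1" --pt "11.1 30 -2.4 0 0 0 1" --pt "11.1 30 -2.4 0 0 0 1" --pt "11.1 30 -2.4 0 0 0 1" --pt "11.1 30 -2.4 0 0 0 1" --pt "11.1 30 -2.4 0 0 0 1" --pt "9.3 25 -2 0 0 0 1" --pt "4.1 11 -0.9 0 0 0 1" --pt "0 0 0 0 0 0 1" --pt "0 0 0 0 0 0 1"

```text
time: 30.25
tool_pos: [573.9, -227.8, 331.2]
tcp_rot: [-180.0, 12.0, -24.9]
ft_force: [0.3, 0.6, -2.6]
finger_gap: 47.9
grip_force: 62.5
```

Request:
apply_moves --pt "0 0 0 0 0.08 0 1" --pt "0 0 0 0 0.13 0 1" --pt "0 0 0 0 0.13 0 1" --pt "0 0 0 0 0.13 0 1" --pt "0 0 0 0 0.13 0 1" --pt "0 0 0 0 0.115 0 1" --pt "0 0 0 0 0.07 0 1" --pt "0 0 0 0 0 0 1" --pt "0 0 0 0 0 0 1"

```text
time: 31.38
tool_pos: [574.1, -228.0, 332.0]
tcp_rot: [-180.0, -32.9, -24.9]
ft_force: [0.1, 0.8, -2.7]
finger_gap: 47.7
grip_force: 62.5
```

```bash
python3 - <<'E'
from h import *
p,h=tool(12);delta(o+Bm@[80,0,91]+57*h[:,2],h)
E
```

```text
t 31.38 tcp [ 574.1 -228.   332. ] rpy [-179.99  -32.94  -24.86] q [-27. -25. 108.   1.  64.  87.] F [ 0.1  0.8 -2.7] gap 47.7 grip 62.5
shift [-105.     0.6  163. ] rv [-0.001  0.001  0.001]
```

Request:
apply_moves --pt "-7 0 11 0 0 0 1" --pt "-13.5 0 21 0 0 0 1" --pt "-13.5 0 21 0 0 0 1" --pt "-13.5 0 21 0 0 0 1" --pt "-13.5 0 21 0 0 0 1" --pt "-13.5 0 21 0 0 0 1" --pt "-13.5 0 21 0 0 0 1" --pt "-10.5 0.6 16 0 0 0 1" --pt "-6.5 0 10 0 0 0 1" --pt "0 0 0 0 0 0 1" --pt "0 0 0 0 0 0 1"

```text
time: 32.75
tool_pos: [574.8, -229.8, 138.5]
tcp_rot: [180.0, -33.0, -24.9]
ft_force: [0.6, 0.4, -2.5]
finger_gap: 48.0
grip_force: 62.4
```

```bash
python3 - <<'E'
from h import *
p,h=tool(12);delta(o+Bm@[80,0,91]+57*h[:,2],h);delta(o+Bm@[15,0,86]+57*h[:,2],h)
s=sensors.sense()
TR=R.from_euler('xyz',s["tcp_rot"],degrees=True)
base=s["tool_pos"]-57*TR.as_matrix()[:,2]-76*Bm[:,2]
out=[]
t=np.linspace(0,2*np.pi,40)
for n,(x,y) in(("top",(285,165)),("scene",(225,190))):
    im=optics.snapshot(n)[:,:,::-1].copy();c=optics.get_calibration(n)
    for z,rr in((115,13),(80,25),(0,25)): cv2.polylines(im,[np.int32(proj(c,base+np.c_[rr*np.cos(t),rr*np.sin(t),0*t+z]@Bm.T)*8)],True,(255,255,0),1,0,3)
    out.append(cv2.resize(im[y:y+130,x:x+130],(390,390),interpolation=cv2.INTER_CUBIC))
cv2.imwrite("pics/p1.png",np.hstack(out))
E
```

```text
t 32.75 tcp [ 574.8 -229.8  138.5] rpy [180.   -33.05 -24.9 ] q [-27. -19. 123.   2.  42.  86.] F [ 0.6  0.4 -2.5] gap 48.0 grip 62.4
shift [-0.9 -0.7 -0.1] rv [ 0.    -0.001 -0.   ]
t 32.75 tcp [ 574.8 -229.8  138.5] rpy [180.   -33.05 -24.9 ] q [-27. -19. 123.   2.  42.  86.] F [ 0.6  0.4 -2.5] gap 48.0 grip 62.4
shift [-63.5  -0.7  18.2] rv [ 0.    -0.001 -0.   ]
```

View pics/p1.png

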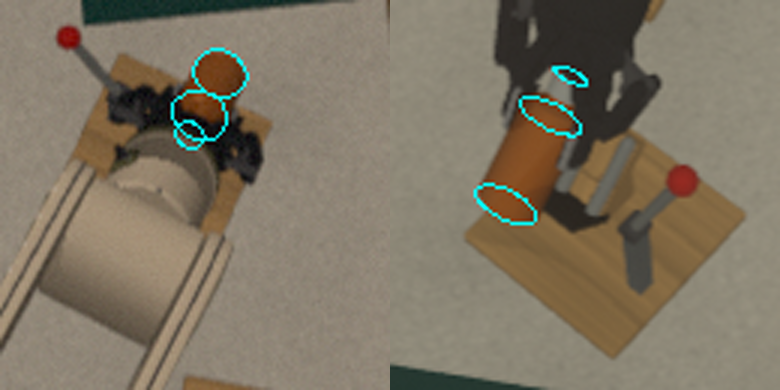

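The picture shows the bottle where predicted, base end (508,203) downhill over the stop, rails below, post and knob clear. I lower it square onto the rails.

Request:
apply_moves --pt "-10 -0.7 2.1 0 0 0 1" --pt "-12 0 2.6 0 0 0 1" --pt "-12 0 2.6 0 0 0 1" --pt "-12 0 2.6 0 0 0 1" --pt "-10 0 2.1 0 0 0 1" --pt "-6 0 1.3 0 0 0 1" --pt "-4 0 0.9 0 0 0 1" --pt "0 0 0 0 0 0 1" --pt "0 0 0 0 0 0 1"

```text
time: 33.98
tool_pos: [531.7, -209.0, 90.2]
tcp_rot: [-180.0, -33.0, -24.9]
ft_force: [0.4, 1.3, -2.0]
finger_gap: 47.9
grip_force: 62.4
```

```bash
cat >> h.py <<'E'
def bedpos():
    s=state();_,h=tool(12);print("bottle base in bed",(Bm.T@(s["tool_pos"]-57*h[:,2]-76*Bm[:,2]-o)).round(1),"F bed",(Bm.T@s["ft_force"]).round(1))
E
python3 -c "
from h import *
bedpos()"
```

```text
t 33.98 tcp [ 531.7 -209.    90.2] rpy [-180.    -33.03  -24.91] q [-28. -24. 133.   2.  39.  86.] F [ 0.4  1.3 -2. ] gap 47.9 grip 62.4
bottle base in bed [12.9 -0.  14.4] F bed [-1.5  1.3 -1.3]
```

Request:
apply_moves --pt "-4 0 0.85 0 0 0 1" --pt "-3 0 0.65 0 0 0 1" --pt "-2 0 0.4 0 0 0 1" --pt "0 0 0 0 0 0 1"

```text
time: 34.48
tool_pos: [525.1, -205.9, 82.8]
tcp_rot: [-180.0, -33.0, -24.9]
ft_force: [-0.6, -0.4, -2.3]
finger_gap: 47.8
grip_force: 62.4
```

Request:
apply_moves --pt "-1 0 0.2 0 0 0 1" --pt "-1 0 0.2 0 0 0 1" --pt "0 0 0 0 0 0 1"

```text
time: 34.85
tool_pos: [524.3, -205.5, 82.0]
tcp_rot: [180.0, -33.0, -24.9]
ft_force: [0.2, -0.0, -2.6]
finger_gap: 48.2
grip_force: 62.5
```

```bash
python3 -c "
from h import *
bedpos()"
```

```text
t 34.85 tcp [ 524.3 -205.5   82. ] rpy [180.   -33.01 -24.91] q [-28. -25. 134.   2.  38.  86.] F [ 0.2 -0.  -2.6] gap 48.2 grip 62.5
bottle base in bed [ 1.3 -0.  14.4] F bed [-1.7  0.1 -2. ]
```

Request:
apply_moves --pt "-1 0 0.2 0 0 0 1" --pt "-0.5 0 0.1 0 0 0 1" --pt "0 0 0 0 0 0 1"

```text
time: 35.22
tool_pos: [524.0, -205.4, 81.9]
tcp_rot: [180.0, -33.1, -24.9]
ft_force: [5.3, -2.2, -0.2]
finger_gap: 47.9
grip_force: 62.5
```

Request:
apply_moves --pt "-1 0 0.2 0 0 0 1" --pt "0 0 0 0 0 0 1"

```text
time: 35.48
tool_pos: [523.9, -205.3, 81.9]
tcp_rot: [180.0, -33.2, -24.9]
ft_force: [6.3, -1.3, 0.6]
finger_gap: 48.2
grip_force: 62.5
```

```bash
python3 -c "
from h import *
bedpos()"
```

```text
t 35.48 tcp [ 523.9 -205.3   81.9] rpy [180.   -33.21 -24.9 ] q [-28. -26. 135.   2.  38.  86.] F [ 6.3 -1.3  0.6] gap 48.2 grip 62.5
bottle base in bed [ 0.9  0.  14.6] F bed [ 4.9  1.5 -4. ]
```

Rails touched (x≈0.9). Now I slide down to the stop.

Request:
apply_moves --pt "0.5 0 2 0 0 0 1" --pt "0.6 0 3 0 0 0 1" --pt "0.6 0 3 0 0 0 1" --pt "0.4 0 2 0 0 0 1" --pt "0 0 0 0 0 0 1"

```text
time: 36.1
tool_pos: [530.6, -208.1, 74.6]
tcp_rot: [-180.0, -33.2, -24.9]
ft_force: [6.8, 0.5, 4.5]
finger_gap: 47.9
grip_force: 62.8
```

```bash
python3 -c "
from h import *
bedpos()"
```

```text
t 36.1 tcp [ 530.6 -208.1   74.6] rpy [-179.97  -33.18  -24.91] q [-28. -23. 134.   3.  36.  86.] F [6.8 0.5 4.5] gap 47.9 grip 62.8
bottle base in bed [0.8 0.3 4.3] F bed [ 7.4  3.3 -1. ]
```

Request:
apply_moves --pt "0.2 0 1 0 0 0 1" --pt "0.2 0 1 0 0 0 1" --pt "0 0 0 0 0 0 1"

```text
time: 36.48
tool_pos: [531.8, -208.7, 73.2]
tcp_rot: [-180.0, -33.2, -24.9]
ft_force: [3.8, 1.9, 5.4]
finger_gap: 48.0
grip_force: 63.2
```

```bash
python3 -c "
from h import *
bedpos()"
```

```text
t 36.48 tcp [ 531.8 -208.7   73.2] rpy [-179.98  -33.19  -24.91] q [-28. -23. 134.   3.  36.  86.] F [3.8 1.9 5.4] gap 48.0 grip 63.2
bottle base in bed [0.9 0.3 2.4] F bed [5.7 3.4 1.9]
```

Request:
apply_moves --pt "0.2 0 1 0 0 0 1" --pt "0.2 0 1 0 0 0 1" --pt "0 0 0 0 0 0 1"

```text
time: 36.85
tool_pos: [533.0, -209.2, 72.1]
tcp_rot: [-180.0, -33.2, -24.9]
ft_force: [-5.4, 5.7, 13.7]
finger_gap: 47.9
grip_force: 64.5
```

```bash
python3 -c "
from h import *
bedpos()"
```

```text
t 36.85 tcp [ 533.  -209.2   72.1] rpy [-179.98  -33.16  -24.9 ] q [-28. -22. 133.   3.  36.  86.] F [-5.4  5.7 13.7] gap 47.9 grip 64.5
bottle base in bed [0.9 0.3 0.7] F bed [ 4.5  2.9 14.9]
```

Request:
apply_moves --pt "0.2 0 1 0 0 0 1" --pt "0 0 0 0 0 0 1"

```text
time: 37.1
tool_pos: [533.2, -209.3, 72.1]
tcp_rot: [-180.0, -33.1, -24.9]
ft_force: [-31.9, 17.1, 38.6]
finger_gap: 48.0
grip_force: 68.7
```

```bash
python3 -c "
from h import *
bedpos()"
```

```text
t 37.1 tcp [ 533.2 -209.3   72.1] rpy [-180.    -33.09  -24.88] q [-28. -22. 133.   3.  36.  86.] F [-31.9  17.1  38.6] gap 48.0 grip 68.7
bottle base in bed [1.1 0.3 0.5] F bed [ 1.7  2.1 52.9]
```

Firm against the stop. I back off the push a little and release gently.

Request:
apply_moves --pt "-0.2 0 -0.9 0 0 0 1" --pt "0 0 0 0 0 0 1"

```text
time: 37.35
tool_pos: [533.0, -209.2, 72.1]
tcp_rot: [-180.0, -33.2, -24.9]
ft_force: [-7.0, 5.5, 16.0]
finger_gap: 47.9
grip_force: 64.6
```

```bash
python3 -c "
from h import *
bedpos()"
```

```text
t 37.35 tcp [ 533.  -209.2   72.1] rpy [-179.98  -33.18  -24.9 ] q [-28. -22. 133.   3.  36.  86.] F [-7.   5.5 16. ] gap 47.9 grip 64.6
bottle base in bed [1.  0.3 0.7] F bed [ 5.2  2.1 17.4]
```

Request:
apply_moves --pt "0 0 0 0 0 0 0.5" --pt "0 0 0 0 0 0 0.44" --pt "0 0 0 0 0 0 0.4" --pt "0 0 0 0 0 0 0.35" --pt "0 0 0 0 0 0 0.25" --pt "0 0 0 0 0 0 0.1" --pt "0 0 0 0 0 0 0" --pt "0 0 0 0 0 0 0" --force 20

```text
time: 38.35
tool_pos: [531.5, -208.9, 69.7]
tcp_rot: [-180.0, -33.0, -24.9]
ft_force: [0.6, 0.6, 0.3]
finger_gap: 85.8
grip_force: 0.0
```

```bash
python3 - <<'E'
from h import *
bedpos()
_,h=tool(12)
for q in([0,0,150],[25,0,82],[0,0,85]): print(q,ik(o+Bm@np.array(q),147))
w=optics.snapshot("wrist")[:,:,::-1];c=optics.get_calibration("wrist");np.save("w5.npy",w)
print(proj(c,o+np.array([[0,0,115],[25,0,40],[25,0,80],[25,0,0]])@Bm.T).round(0).tolist())
E
```

```text
t 38.35 tcp [ 531.5 -208.9   69.7] rpy [-180.    -32.97  -24.91] q [-28. -22. 134.   3.  36.  86.] F [0.6 0.6 0.3] gap 85.8 grip 0.0
bottle base in bed [-1.8 -0.  -0. ] F bed [ 0.4  0.8 -0. ]
[0, 0, 150] [-49.4 138.7  57.7]
[25, 0, 82] [-32.1 132.5  46.6]
[0, 0, 85] [-35.5 136.3  46.2]
[[324.0, 439.0], [323.0, 223.0], [324.0, 280.0], [323.0, 188.0]]
```

Request:
apply_moves --pt "-2.1 0 -9.8 0 0 0 0" --pt "-4 0 -19 0 0 0 0" --pt "-4 0 -19 0 0 0 0" --pt "-4 0 -19 0 0 0 0" --pt "-3 0 -14 0 0 0 0" --pt "6.8 0 -1.5 0 0 0 0.5" --pt "0 0 0 0 0 0 1" --pt "0 0 0 0 0 0 1" --pt "0 0 0 0 0 0 1" --pt "0 0 0 0 0 0 1"

```text
time: 39.65
tool_pos: [482.9, -186.3, 132.5]
tcp_rot: [-180.0, -32.9, -24.9]
ft_force: [-0.1, 0.6, -0.5]
finger_gap: -0.4
grip_force: 0.0
```

```bash
cat >> h.py <<'E'
def tip(off=33):
    s=state();A=R.from_euler('xyz',s["tcp_rot"],degrees=True).as_matrix();p=s["tool_pos"]-off*A[:,2]
    print("tip bed",(Bm.T@(p-o)).round(1),"tip stand",(M.T@(p-S0)).round(1),"F bed",(Bm.T@s["ft_force"]).round(1));return p
E
python3 -c "
from h import *
tip()"
```

```text
t 39.65 tcp [ 482.9 -186.3  132.5] rpy [-179.99  -32.92  -24.91] q [-28. -41. 138.   2.  49.  86.] F [-0.1  0.6 -0.5] gap -0.4 grip 0.0
tip bed [ -0.2   0.  134.9] tip stand [-65.5   0.  160.2] F bed [-0.6  0.5 -0.1]
```

Request:
apply_moves --pt "1 0 4.9 0 0 0 1" --pt "1 0 4.9 0 0 0 1" --pt "0.6 0 2.9 0 0 0 1" --pt "0 0 0 0 0 0 1"

```text
time: 40.15
tool_pos: [491.2, -190.1, 123.4]
tcp_rot: [-180.0, -32.9, -24.9]
ft_force: [-0.6, 0.0, -0.6]
finger_gap: -0.1
grip_force: 0.0
```

Request:
apply_moves --pt "0.4 0 2 0 0 0 1" --pt "0.4 0 2 0 0 0 1" --pt "0 0 0 0 0 0 1"

```text
time: 40.52
tool_pos: [495.1, -191.9, 124.1]
tcp_rot: [180.0, -33.2, -24.9]
ft_force: [-19.0, 9.7, 19.5]
finger_gap: -0.0
grip_force: 14.9
```

Request:
apply_moves --pt "0.2 0 1 0 0 0 1" --pt "0.2 0 1 0 0 0 1" --pt "0 0 0 0 0 0 1"

```text
time: 40.9
tool_pos: [498.1, -193.3, 126.5]
tcp_rot: [180.0, -33.5, -24.8]
ft_force: [-37.0, 17.4, 43.0]
finger_gap: 0.2
grip_force: 29.9
```

```bash
python3 -c "
from h import *
tip()"
```

```text
t 40.9 tcp [ 498.1 -193.3  126.5] rpy [179.95 -33.45 -24.85] q [-28. -37. 137.   2.  46.  86.] F [-37.   17.4  43. ] gap 0.2 grip 29.9
tip bed [  7.1   0.  118.9] tip stand [-49.    0.  154.1] F bed [ 1.5  0.2 59.3]
```

The bottle is firmly on the stop. I back off, rise and turn the tool down for the bar.

Request:
apply_moves --pt "-1 0 -4.9 0 0 0 1" --pt "-3.2 0 -14.7 0 0 0 1" --pt "-4.2 0 -19.6 0 0 0 1" --pt "-2 0 -10 0 0 0 1" --pt "16 0 -25 0 0 0 1" --pt "16 0 -25 0 0 0 1" --pt "16 0 -25 0 0 0 1" --pt "16 0 -25 0 0 0 1" --pt "16 0 -25 0 0 0 1" --pt "0 0 0 0 -0.115 0 1" --pt "0 0 0 0 -0.115 0 1" --pt "0 0 0 0 -0.115 0 1" --pt "0 0 0 0 -0.115 0 1" --pt "0 0 0 0 -0.116 0 1" --pt "0 0 0 0 0 0 1"

```text
time: 42.78
tool_pos: [462.7, -177.0, 301.1]
tcp_rot: [-180.0, 0.3, -24.9]
ft_force: [-0.5, -0.3, 0.2]
finger_gap: 0.6
grip_force: 0.0
```

```bash
cat >> h.py <<'E'
from scipy.optimize import least_squares
def knob():
    res=[]
    for n,(x,y,w,hh) in(("top",(270,130,140,140)),("scene",(230,180,130,120))):
        im=optics.snapshot(n).astype(int)[y:y+hh,x:x+w];m=((im[...,0]>100)&(im[...,1]<60)&(im[...,2]<60)).astype(np.uint8)
        nn,_,st,ce=cv2.connectedComponentsWithStats(m); 
        if nn>1:
            i=1+np.argmax(st[1:,4]); res.append((n,ce[i]+[x,y],st[i,4]))
    print([(n,c.round(1).tolist(),a) for n,c,a in res])
    K=lambda a:S0+M@[23,78-140*np.cos(a),114.5+140*np.sin(a)]
    f=lambda a:np.concatenate([(proj(optics.get_calibration(n),K(a[0]))-c).ravel() for n,c,_ in res])
    if res:
        s=min((least_squares(f,[x]) for x in(0.,.8,1.8)),key=lambda s:s.cost);a=s.x[0];print("bar",a.round(3),"res",s.fun.round(1),"knob stand",(M.T@(K(a)-S0)).round(0))
def goto_tip(st):  # tool down, tip at stand coords
    p=S0+M@np.array(st,float); p[2]-=33; delta(p,down())
E
python3 - <<'E'
from h import *
tip();knob();goto_tip([23,178,320])
E
```

```text
t 42.77 tcp [ 462.7 -177.   301.1] rpy [-179.99    0.3   -24.91] q [-27. -10.  92.  -0.  98.  88.] F [-0.5 -0.3  0.2] gap 0.6 grip 0.0
tip bed [ 1.198e+02 -1.000e-01  2.607e+02] tip stand [-6.950e+01 -1.000e-01  3.341e+02] F bed [-0.1 -0.5  0.3]
[('top', [307.0, 176.9], np.int32(39)), ('scene', [321.9, 249.8], np.int32(77))]
bar 1.944 res [0.2 0.2 0.  0.3] knob stand [ 23. 129. 245.]
t 42.88 tcp [ 462.3 -176.7  303. ] rpy [-1.7999e+02 -3.0000e-02 -2.4900e+01] q [-27. -10.  92.   0.  98.  88.] F [-0.5  0.3  0.6] gap 0.1 grip 0.0
shift [  93.2 -177.9   16.1] rv [-0.    -0.001 -0.   ]
```

Request:
apply_moves --pt "8 -15 0 0 0 0 1" --pt "17 -32 0 0 0 0 1" --pt "17 -33 0 0 0 0 1" --pt "17 -33 0 0 0 0 1" --pt "17 -33 0 0 0 0 1" --pt "17 -32 0 0 0 0 1" --pt "0 0 20 0 0 0 1" --pt "0 0 30 0 0 0 1" --pt "0 0 30 0 0 0 1" --pt "0 0 20 0 0 0 1" --pt "0 0 10 0 0 0 1" --pt "0 0 0 0 0 0 1"

```text
time: 44.38
tool_pos: [621.2, -54.4, 193.4]
tcp_rot: [180.0, 0.0, -24.9]
ft_force: [-0.0, -0.9, 0.2]
finger_gap: -0.0
grip_force: 0.0
```

```bash
python3 -c "
from h import *
tip()"
```

```text
t 44.38 tcp [621.2 -54.4 193.4] rpy [ 1.800e+02  3.000e-02 -2.491e+01] q [-10.  11.  82.   0.  87. 105.] F [-0.  -0.9  0.2] gap -0.0 grip 0.0
tip bed [108.7 177.9 119.6] tip stand [ 22.4 177.9 226.4] F bed [ 0.4 -0.8 -0.1]
```

Request:
apply_moves --pt "0 6 0 0 0 0 1" --pt "0 10 0 0 0 0 1" --pt "0 10 0 0 0 0 1" --pt "0 10 0 0 0 0 1" --pt "0 10 0 0 0 0 1" --pt "0 10 0 0 0 0 1" --pt "0 12 0 0 0 0 1" --pt "0 12 0 0 0 0 1" --pt "0 12 0 0 0 0 1" --pt "0 12 0 0 0 0 1" --pt "0 12 0 0 0 0 1" --pt "0 12 0 0 0 0 1" --pt "0 12 0 0 0 0 1" --pt "0 8 0 0 0 0 1" --pt "0 0 0 0 0 0 1"

```text
time: 46.25
tool_pos: [558.9, -189.4, 193.6]
tcp_rot: [180.0, 0.0, -25.0]
ft_force: [-0.1, 0.1, 0.1]
finger_gap: 0.3
grip_force: 0.0
```

```bash
python3 -c "
from h import *
tip();knob()"
```

```text
t 46.25 tcp [ 558.9 -189.4  193.6] rpy [ 1.7998e+02  1.0000e-02 -2.4960e+01] q [-24.   6.  88.  -0.  86.  91.] F [-0.1  0.1  0.1] gap 0.3 grip 0.0
tip bed [109.1  29.2 119.5] tip stand [ 22.7  29.2 226.6] F bed [0.  0.1 0.2]
[('top', [342.0, 217.4], np.int32(43)), ('scene', [275.4, 220.1], np.int32(32))]
bar 0.961 res [ 11.  -18.2  -0.5  -1.3] knob stand [ 23.  -2. 229.]
```

Request:
apply_moves --pt "0 -6 0 0 0 0 1" --pt "0 0 -20 0 0 0 1" --pt "0 0 -20 0 0 0 1" --pt "0 18 0 0 0 0 1" --pt "0 18 0 0 0 0 1" --pt "0 4 12 0 0 0 1" --pt "0 0 11 0 0 0 1" --pt "0 5 8 0 0 0 1" --pt "0 10.5 9.3 0 0 0 1" --pt "0 9.6 10.2 0 0 0 1" --pt "0 8.4 11.1 0 0 0 1" --pt "0 7.4 12 0 0 0 1" --pt "0 6 12.6 0 0 0 1" --pt "0 4.8 13.1 0 0 0 1" --pt "0 3.5 13.6 0 0 0 1" --pt "0 0 0 0 0 0 1"

```text
time: 48.35
tool_pos: [517.7, -279.7, 121.0]
tcp_rot: [179.1, -0.1, -25.2]
ft_force: [-17.1, -37.1, 8.2]
finger_gap: -0.4
grip_force: 17.2
```

```bash
python3 -c "
from h import *
tip();knob()"
```

```text
t 48.35 tcp [ 517.7 -279.7  121. ] rpy [ 1.7912e+02 -1.2000e-01 -2.5210e+01] q [-33.   8.  93.  -1.  79.  83.] F [-17.1 -37.1   8.2] gap -0.4 grip 17.2
tip bed [ 58.2 -69.6  67.7] tip stand [ 23.3 -69.6 154. ] F bed [  5.9 -40.8   5.7]
[('top', [346.1, 218.5], np.int32(14)), ('scene', [261.7, 225.6], np.int32(44))]
bar 0.681 res [ 16.1 -12.7   4.9  -7.3] knob stand [ 23. -31. 203.]
```

The finger slipped past the knob's end. I back out and look at the bar again.

Request:
apply_moves --pt "0 8 -3 0 0 0 1" --pt "0 8 -15 0 0 0 1" --pt "0 0 -30 0 0 0 1" --pt "0 0 -30 0 0 0 1" --pt "0 0 -30 0 0 0 1" --pt "0 0 0 0 0 0 1"

```text
time: 49.2
tool_pos: [516.3, -284.3, 231.5]
tcp_rot: [180.0, -0.2, -24.9]
ft_force: [0.2, -0.4, 0.3]
finger_gap: 0.2
grip_force: 0.0
```

```bash
python3 - <<'E'
from h import *
tip();knob()
c=optics.get_calibration("wrist");im=optics.snapshot("wrist").astype(int)
m=((im[...,0]>90)&(im[...,1]<60)&(im[...,2]<60)).astype(np.uint8)
nn,_,st,ce=cv2.connectedComponentsWithStats(m)
for i in range(1,nn):
    if st[i,4]>40: print(ce[i].round(0),st[i])
for a in np.arange(0,1.2,.1): print(a.round(1),proj(c,S0+M@[23,78-140*np.cos(a),114.5+140*np.sin(a)]).round(0).tolist(),end=' ')
E
```

```text
t 49.2 tcp [ 516.3 -284.3  231.5] rpy [179.99  -0.25 -24.87] q [-34.   5.  85.   0.  90.  81.] F [ 0.2 -0.4  0.3] gap 0.2 grip 0.0
tip bed [136.7 -74.8 145.4] tip stand [ 23.9 -74.8 264.5] F bed [ 0.5 -0.2 -0. ]
[('top', [369.1, 213.9], np.int32(41)), ('scene', [261.2, 225.2], np.int32(52))]
bar 0.232 res [ 0.3  0.1 -0.5 -0.2] knob stand [ 23. -58. 147.]
[234. 201.] [212 187  41  34 757]
[299. 231.] [284 216  30  30 711]
[239. 269.] [212 236  39  63 490]
[ 39. 368.] [ 17 354  41  28 464]
[ 18. 385.] [  0 380  38  14 211]
[  6. 409.] [  0 396  15  28 264]
0.0 [[307.0, 219.0]] 0.1 [[305.0, 223.0]] 0.2 [[301.0, 228.0]] 0.3 [[295.0, 233.0]] 0.4 [[286.0, 239.0]] 0.5 [[275.0, 245.0]] 0.6 [[260.0, 251.0]] 0.7 [[241.0, 257.0]] 0.8 [[219.0, 264.0]] 0.9 [[194.0, 270.0]] 1.0 [[165.0, 276.0]] 1.1 [[133.0, 282.0]]
```

All three cameras agree: the bar is at 0.23 rad. I press down from right above the knob.

Request:
apply_moves --pt "0 -11 15 0 0 0 1" --pt "0 -10 30 0 0 0 1" --pt "0 0 30 0 0 0 1" --pt "0 0 20 0 0 0 1" --pt "0 0 8 0 0 0 1" --pt "0 1 8 0 0 0 1" --pt "0 1 7 0 0 0 1" --pt "0 1 6 0 0 0 1" --pt "0 0 4 0 0 0 1" --pt "0 0 0 0 0 0 1"

```text
time: 50.6
tool_pos: [522.2, -267.6, 100.4]
tcp_rot: [-180.0, 0.0, -24.9]
ft_force: [-0.4, -0.0, -0.5]
finger_gap: -0.3
grip_force: 0.0
```

```bash
python3 - <<'E'
from h import *
tip();knob()
E
```

```text
t 50.6 tcp [ 522.2 -267.6  100.4] rpy [-1.7999e+02  4.0000e-02 -2.4910e+01] q [-32.   9.  94.   0.  77.  83.] F [-0.4 -0.  -0.5] gap -0.3 grip 0.0
tip bed [ 42.9 -57.2  53.7] tip stand [ 22.4 -57.2 133.4] F bed [-0.6 -0.2 -0.1]
[('top', [345.1, 216.9], np.int32(22)), ('scene', [260.3, 232.8], np.int32(12))]
bar -0.265 res [21.6  1.4  4.3  7.4] knob stand [ 23. -57.  78.]
```

Request:
apply_moves --pt "0 0 2 0 0 0 1" --pt "0 0 2 0 0 0 1" --pt "0 0 0 0 0 0 1"

```text
time: 51.08
tool_pos: [522.2, -267.6, 96.3]
tcp_rot: [-180.0, 0.0, -24.9]
ft_force: [-0.0, -1.3, -0.7]
finger_gap: 0.1
grip_force: 0.0
```

Request:
apply_moves --pt "0 0 1.5 0 0 0 1" --pt "0 0 1.5 0 0 0 1" --pt "0 0 0 0 0 0 1"

```text
time: 51.45
tool_pos: [522.5, -267.8, 94.1]
tcp_rot: [180.0, -0.0, -24.9]
ft_force: [-1.2, 0.8, 3.8]
finger_gap: 0.4
grip_force: 2.1
```

Request:
apply_moves --pt "0 0 1 0 0 0 1" --pt "0 0 0 0 0 0 1"

```text
time: 51.7
tool_pos: [522.6, -267.9, 93.6]
tcp_rot: [180.0, -0.0, -24.9]
ft_force: [-3.9, 0.9, 8.4]
finger_gap: 0.0
grip_force: 4.2
```

Contact at the expected height with 8 N, so the bar is resting on the bottle. I retreat and verify.

Request:
apply_moves --pt "0 0 -8 0 0 0 1" --pt "0 0 -25 0 0 0 1" --pt "0 0 -30 0 0 0 1" --pt "0 0 -30 0 0 0 1" --pt "0 0 -30 0 0 0 1" --pt "0 30 -10 0 0 0 1" --pt "0 40 0 0 0 0 1" --pt "0 40 0 0 0 0 1" --pt "0 0 0 0 0 0 1"

```text
time: 52.82
tool_pos: [474.7, -369.7, 225.4]
tcp_rot: [180.0, 0.0, -25.1]
ft_force: [0.4, 0.2, -0.5]
finger_gap: -0.2
grip_force: 0.0
```

```bash
python3 - <<'E'
from h import *
tip();knob()
t=np.linspace(0,2*np.pi,60)
for n in("scene","top","wrist"):
    im=optics.snapshot(n);c=optics.get_calibration(n);f=im.astype(int)
    pts=np.vstack([o+np.c_[rr*np.cos(t),rr*np.sin(t),0*t+z]@Bm.T for z,rr in((0,25),(80,25))])
    hull=cv2.convexHull(np.float32(proj(c,pts)));pm=np.zeros(im.shape[:2],np.uint8);cv2.fillPoly(pm,[np.int32(hull.round())],1)
    am=((f[...,0]>1.55*f[...,2])&(f[...,0]-f[...,2]>25)&(f[...,0]>1.35*f[...,1])).astype(np.uint8)
    x,y,w,h=cv2.boundingRect(np.int32(hull));win=np.zeros_like(pm);win[y-8:y+h+8,x-8:x+w+8]=1
    a=am&win; b=np.argwhere(a); print(n,"pred",pm.sum(),"amber in pred",(am&pm).sum(),"amber near outside",(a&(1-pm)).sum(),"bbox pred",(x,y,w,h),"amber bbox",b.min(0)[::-1],b.max(0)[::-1])
# others
cs=optics.get_calibration("scene");a0=cv2.imread("pics/scene0.png").astype(int);a1=optics.snapshot("scene")[:,:,::-1].astype(int)
for nm,(x,y) in dict(a=(505,300),b=(422,258),spool=(360,366)).items(): print(nm,np.abs(a1-a0)[y-22:y+22,x-18:x+18].mean().round(2))
E
```

```text
t 52.83 tcp [ 474.7 -369.7  225.4] rpy [ 1.7997e+02  4.0000e-02 -2.5100e+01] q [-43.   7.  83.  -0.  90.  72.] F [ 0.4  0.2 -0.5] gap -0.2 grip 0.0
tip bed [ 131.3 -169.8  142.3] tip stand [  22.3 -169.8  258.4] F bed [-0.2  0.3 -0.6]
[('top', [369.2, 216.6], np.int32(40)), ('scene', [261.8, 231.5], np.int32(44))]
bar -0.01 res [ 0.3  0.2 -0.4  0.1] knob stand [ 23. -62. 113.]
scene pred 840 amber in pred 668 amber near outside 52 bbox pred (270, 224, 35, 41) amber bbox [262 224] [304 263]
top pred 513 amber in pred 368 amber near outside 130 bbox pred (333, 201, 25, 30) amber bbox [325 193] [365 238]
wrist pred 7070 amber in pred 5711 amber near outside 675 bbox pred (80, 182, 90, 111) amber bbox [ 80 185] [177 300]
a 2.23
b 2.44
spool 2.81
```

```bash
python3 -c "
from bench import r
print(r.hand_in())"
```

```text
the job is handed in; nothing more can be done
None
```

The unlabelled bottle lies on the rails, cap end up and base against the foot stop, with the hold-down bar measured at −0.01 rad (resting on it), the other bottles and spool unchanged, and the job handed in at about 53 s; on the way I regrasped it once at its old spot, pressed it against the stop with up to about 59 N through the fingers, and pushed about 40 N sideways on the bar when a finger slipped past the knob.

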